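# Tilt the meter out of its foam, turn it over into its cradle and switch it on

## Task

The handheld meter lies face down in its foam tray with its grey heel end tucked under the foam lip. Lift its orange end first so that it tilts while the heel is still in the foam, draw it out, and stand it up on its end or on a long edge on the black mat and let go; then take it afresh, turn it over and lay it face up in the red cradle, let go, and press its green key fully down and let it spring back. Do not drop the meter or let it topple, and leave the jar, the pot and the card box where they are.

Things in the scene. Friction and masses are not known exactly. Their poses are not given: they have to be found in the camera images.
- meter_center (a point): Centre (and centre of mass) of the loose handheld meter, 130 x 54 x 38 mm (length x, width y, thickness z), about 0.3 kg. x points to its orange end, z out of its plain BACK (white, yellow sticker); -z is its FACE (grey display in a black frame, green key). Starts face down, z up. Grasp it across its 54 mm width, the same along its whole length.
- meter_heel (a point): Centre of the flat end face of the meter's grey heel, 65 mm from its centre along -x; axes as the meter's. The two end bumpers (orange, grey) are 16 mm long and 38 mm thick with square flat ends; it stands well on them and rights itself from up to 10 degrees off. The white middle is 28 mm thick, recessed 5 mm on face and back.
- key_top (a point): Centre of the outer surface of the green key on the meter's face, 26 mm (along x) by 30 mm; it stands 4 mm out of the recessed face, 28 mm from the meter's centre towards the heel and 18 mm from it towards the face. Axes as the meter's: pressed along the meter's +z, so downwards when the meter lies face up.
- key (a joint): Travel of the green key into the meter: 0 = out, 0.003 m = fully down (takes about 4 N); springs back by itself.
- tray: Fixed foam tray, 196 x 156 mm, black rim 36 mm high. Origin on the bench under the stored meter's centre; axes as the stored meter's (x to its orange end). Stored, the meter's centre is 31 mm and its back 50 mm above the bench. From x = -68 to -5 mm blue foam sides 46 mm high stand 2 mm off its sides. At the heel a foam block 60 mm high stands 3 mm off its end.
- tray_lip (a point): Edge of the foam lip over the heel, mid-width, at x = -57 mm of the tray, underside 52 mm above the bench (this point). It reaches 8 mm over the heel, 2 mm above it: a straight lift is blocked. Way out: raise the orange end about 0.14 rad, turning about the heel's top edge, draw the meter 14 mm towards the tray's +x, clear of the lip, then tilt on.
- tray_stop (a point): Middle of the top of the low foam stop, 30 mm wide, 21 mm above the bench, whose face is 3 mm beyond the meter's orange end. Around it is the open finger recess: tray x from -5 to +97 mm, 146 mm wide, floor 6 mm above the bench on either side of the 44 mm wide strip on which the meter lies, closed only by the 36 mm rim.
- mat: Fixed black rubber mat, 130 x 130 mm, 4 mm thick, on which the meter is put down to change grip. Origin at the centre of its underside, on the bench.
- cradle_seat (a point): Middle of the top of the fixed red cradle's rib, 30 mm above the bench; x along the cradle, z up. Rib 136 x 38 mm, narrower than the meter. Grey end cheeks (inner faces 70 mm from the middle) and four corner lugs (inner faces 31 mm off the centre line, at 53 to 65 mm along x) rise 14 mm above it. A seated meter, either way round, has its centre 19 mm above this point.
- jar: Bystander: amber jar with a red lid, 64 mm wide, 75 mm high; origin under its middle.
- pot: Bystander: white pot with a black lid, 52 mm wide, 70 mm high; origin under its middle.
- cards: Bystander: small cardboard box 50 x 70 x 30 mm; origin under its middle.
Things that resemble listed ones, but are neither listed nor needed, are in the scene too. Of the things like the tray, leave any that is turquoise; of the rest the larger one is meant. Of the things that look like the mat, the larger one is meant.

How it is judged:
On the way, in this order (a step that is already met when the one before it is completed fails the run):
1. the meter is tilted at least 0.25 rad, orange end up, with its heel still down in the foam (angle between meter_center's own z axis and vertical between 0.25 and 1.3 rad and angle between meter_center's own x axis and vertical below 1.33 rad and z of meter_heel in the frame of tray below 0.046 m and x of meter_heel in the frame of tray below -0.02 m), for 0.1 s.
2. the meter stands by itself on the mat on an end or a long edge (within 0.15 rad), let go (angle between meter_center's own z axis and vertical between 1.42 and 1.72 rad and contact force between meter and mat above 0.5 N and contact force between the fingers and meter below 0.05 N and linear speed of meter below 0.03 m/s), for 0.3 s.
3. the meter lies face up in the cradle, let go (angle between meter_center's own z axis and vertical above 3.02 rad and horizontal distance between meter_center and cradle_seat below 0.009 m and distance between meter_center and cradle_seat below 0.026 m and angle between the x axis of meter_center and the x axis of cradle_seat, either way round below 0.15 rad and contact force between meter and cradle above 0.5 N and contact force between the fingers and meter below 0.05 N and linear speed of meter below 0.03 m/s), for 0.3 s.
4. the green key is pressed fully down (at least 2.4 mm of 3) with the meter in the cradle (angle between meter_center's own z axis and vertical above 3.02 rad and horizontal distance between meter_center and cradle_seat below 0.009 m and distance between meter_center and cradle_seat below 0.026 m and angle between the x axis of meter_center and the x axis of cradle_seat, either way round below 0.15 rad and contact force between meter and cradle above 0.5 N and value of joint key above 0.0024 m), for 0.05 s.
At the end, for the whole second after the job is handed in: Meter at rest, let go, face up in the cradle: level within 0.12 rad, centre within 9 mm sideways of the middle and at most 26 mm from the seat point (19 seated), within 0.15 rad of the cradle's line either way round; key up (under 1 mm); jar, pot and card box moved under 20 mm (angle between meter_center's own z axis and vertical above 3.02 rad and horizontal distance between meter_center and cradle_seat below 0.009 m and distance between meter_center and cradle_seat below 0.026 m and angle between the x axis of meter_center and the x axis of cradle_seat, either way round below 0.15 rad and contact force between meter and cradle above 0.5 N and contact force between the fingers and meter below 0.05 N and linear speed of meter below 0.02 m/s and value of joint key below 0.001 m and distance of each of jar, pot, cards from where it was at the start of the episode below 0.02 m); the robot touches nothing.
It fails at once if a bystander is moved more than 20 mm (distance of any of jar, pot, cards from where it was at the start of the episode above 0.02 m).
It fails at once if the meter falls or topples (faster than 0.5 m/s while out of the fingers) (linear speed of meter above 0.5 m/s and contact force between the fingers and meter below 0.05 N).
It also fails if it takes over 64 s, if anything falls off the work surface, if the arm or the gripper's body presses on something with over 40 N, if the wrist force passes 120 N, or if a joint passes its speed limit or range.

## Robot

A 6-joint arm with a two-finger parallel gripper is mounted at the origin on the work surface. World frame = base frame: x ahead of the robot, y to its left, z up, the work surface at z = 0. Lengths are in m, angles in rad, forces in N, time in s.
With the tool pointing down it reaches from about 0.3 to 0.75 m from the base axis. Payload 8.5 kg.
Tool frame: the origin (TCP) lies at the very end of the fingers, on their centre line; the grasp point (between the pads) lies 19 mm behind it; y points along the fingers, z is the direction in which the jaws open and shut, and the axes are right-handed (so a half turn about y gives the same grasp; the last joint's range is limited). The gripper opens to 85 mm and grips with 20 to 120 N. Pads are 22 mm wide; open, the fingers measure 114 mm over their backs; the gripper's body (76 mm by 85 mm) begins 54 mm behind the grasp point. The pads swing forward as they close: fully open they stand 13 mm farther back than shut.
Start: joints at [1.099, 0.381, 1.297, -0, 1.464, -0.215], TCP at [0.14, 0.532, 0.231] pointing down, gripper open.
Joint ranges: [-3.11, 3.11], [-0.89, 2.33], [0.22, 2.48], [-1.42, 4.56], [0.17, 2.85], [-2.88, 2.88]. Speed limits (rad/s): [2.39, 2.39, 3.14, 3.14, 3.14, 3.14].

## Interface

Orientations are given as a rotation vector (axis times angle).
In Python, from cell import get_state, viewer, close_job gives the robot as it stands.
- The arm moves only by the tool move_arm, never from a script. Its argument "series" is one flat list of numbers, 7 for each row, row after row: the shift along the tool's x, y, z in cm, then the turn, a rotation vector about the tool's x, y, z in rad, then the gripper's target within -1 to 1 (fully open at 1, half-way at 0, shut at -1). A call has exactly 8 rows; each row is the pose to reach, as a shift and turn from the pose measured when the call began, along the tool's axes at that moment; what a row does not reach only later rows make up. A row lasts 1/12 s, in which the tool goes at most 41.7 mm and 7.16 degrees, less where a joint would pass 70% of its speed; a pose out of reach is approached as far as the arm can. A call with a gripper value outside its range is refused whole. The fingers move at their own pace and stop on an object; "force" is the grip in N (left out, the last holds). Time passes only in rows, so rows that repeat a pose let the fingers close, or fill a call up. It gives the time, the measured TCP pose, the force and the opening at its end, in the units of the state.
- get_state(): the state, without advancing time (a new reading comes with each control period).
- viewer.grab_frame(name): name is "side" or "top" or "wrist"; returns a dict with "image" (480x640x3 uint8, red, green, blue), "fx", "fy", "cx", "cy" (pixels), "extrinsics" (4x4, takes a point from world to camera coordinates). Camera axes: x right, y up, looking along -z (the intrinsics and any distortion apply to the point x, -y, -z); pixel columns grow to the right and rows downward; lengths in m; the calibration is good to about 2 mm. A picture is of the moment at which its call begins. There is no depth.
- close_job(): hands the job in, once; it reports no verdict.
The state is a dict: "time": time; "joint_pos": joint angles; "dq": joint speeds; "joint_efforts": joint torques, N m; "eef_pos": TCP position; "eef_rot": TCP orientation; "ft_force": force on the tool from outside, world axes, zero at the start; "ft_torque": the same for the moment, N m; "gripper_width": finger opening in m.
Only numpy, scipy, OpenCV 4.12 (cv2) and the standard library are available. Lean on these libraries where they do the work, as an engineer would, in place of code of your own. Each camera call takes 0.05 s, during which the arm holds its last target. There are 200 camera calls.

## Working session

There is one attempt and no reset: what is moved stays moved. The work goes in short steps, Python scripts to look and compute and a tool call to move; the robot and the scene stay as the last step left them, time stands still between calls to the robot, and variables do not carry over. Pictures are saved under pics/ and viewed, about 8 in all and at most 12, crops included, and the job is handed in when it is done.

Besides the shell and the picture viewer there is one more tool, called after "Call:" as a command line: name --argument value ..., lists and objects as JSON in quotes. move_arm: Moves the arm, as the interface text tells. Its arguments: {"type":"object","properties":{"series":{"type":"array","items":{"type":"number"}},"force":{"type":"number"}},"required":["series"]}

```bash
ls; mkdir -p pics; cat > h.py <<'E'
import numpy as np, cv2
from scipy.spatial.transform import Rotation as R
from cell import get_state, viewer, close_job
def grab(n,save=None):
    f=viewer.grab_frame(n); f['image']=np.asarray(f['image'])
    if save: cv2.imwrite('pics/'+save,f['image'][:,:,::-1])
    return f
def proj(f,P):
    E=np.asarray(f['extrinsics']); P=np.atleast_2d(P); c=P@E[:3,:3].T+E[:3,3]
    return np.c_[f['cx']+f['fx']*c[:,0]/-c[:,2], f['cy']+f['fy']*(-c[:,1])/-c[:,2]]
def unproj(f,uv,z):
    E=np.asarray(f['extrinsics']); uv=np.atleast_2d(uv).astype(float)
    d=np.c_[(uv[:,0]-f['cx'])/f['fx'],-(uv[:,1]-f['cy'])/f['fy'],-np.ones(len(uv))]@E[:3,:3]
    o=-E[:3,:3].T@E[:3,3]
    return o+d*((z-o[2])/d[:,2])[:,None]
E
python3 - <<'E'
from h import *
s=get_state(); print(s)
for n in('top','side'):
    f=grab(n,n+'0.png'); print(n,[f[k] for k in('fx','fy','cx','cy')],np.round(f['extrinsics'],3).tolist(),[k for k in f])
E
```

```text
pics
{'time': 0.0, 'joint_pos': array([ 1.09866880e+00,  3.81215074e-01,  1.29828044e+00,  2.11698826e-05,
        1.46362768e+00, -2.15295159e-01]), 'dq': array([-0.00077964, -0.00067112,  0.0026949 ,  0.00032943, -0.00159402,
       -0.00055421]), 'joint_efforts': array([-3.58267698e-04, -4.48465598e+01, -2.31273615e+01, -2.35957123e-04,
        4.76527741e-03,  6.59501307e-07]), 'eef_pos': array([0.13956225, 0.53168306, 0.23069491]), 'eef_rot': array([-1.56281226,  0.2020786 , -0.20123524]), 'ft_force': array([-0.7980809 ,  0.29626495, -0.14671245]), 'ft_torque': array([-0.013927  , -0.06005859, -0.00910115]), 'gripper_width': 0.08567235046035251}
top [493.2677271343984, 493.2677271343984, 319.6171088409929, 237.43198632363828] [[-0.013, -1.0, 0.002, 0.105], [0.99, -0.013, 0.143, -0.556], [-0.143, 0.004, 0.99, -1.08], [0.0, 0.0, 0.0, 1.0]] ['image', 'fx', 'fy', 'cx', 'cy', 'extrinsics']
side [611.8769373985843, 611.8769373985843, 324.7790247399449, 242.19065502018864] [[0.961, -0.276, 0.006, -0.49], [0.178, 0.636, 0.751, -0.187], [-0.211, -0.721, 0.66, -1.365], [0.0, 0.0, 0.0, 1.0]] ['image', 'fx', 'fy', 'cx', 'cy', 'extrinsics']
```

View pics/top0.png

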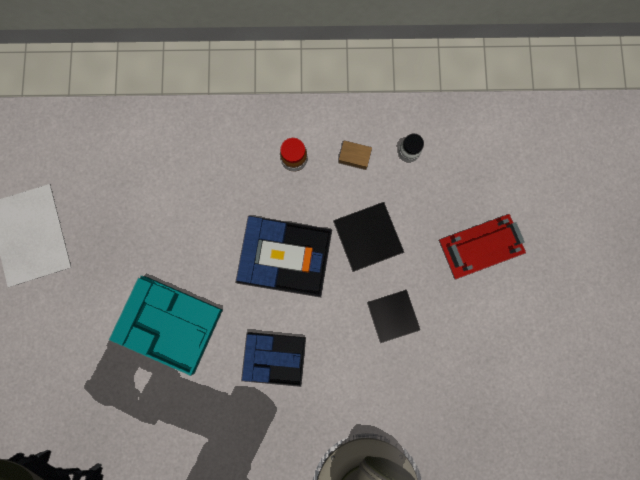

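View pics/side0.png

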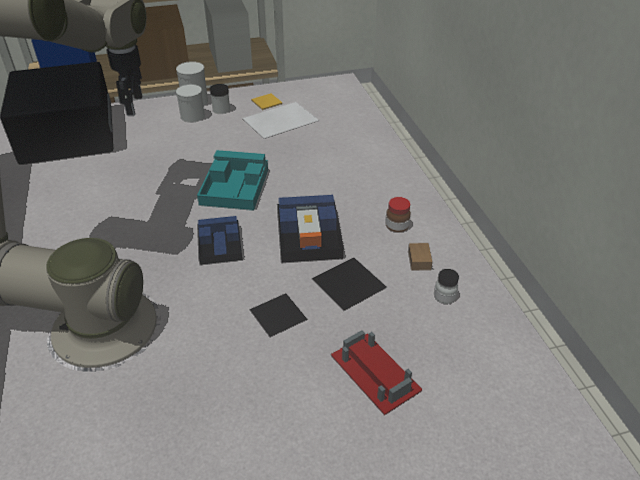

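Candidates: for the tray, turquoise (167,325, excluded), large blue/black (284,256, chosen because it is larger and holds the meter) and small blue/black (274,358). For the mat, large (368,237, chosen) and small (394,316). The only cradle is at (482,246). Next is a close crop and some measurements.

```bash
python3 - <<'E'
from h import *
f=grab('top'); im=f['image']
a=cv2.resize(im[205:305,230:335],None,fx=3.8,fy=3.8,interpolation=cv2.INTER_CUBIC)
b=cv2.resize(im[200:300,432:534],None,fx=3.8,fy=3.8,interpolation=cv2.INTER_CUBIC)
cv2.imwrite('pics/c1.png',np.hstack([a,b])[:,:,::-1]); print(a.shape,b.shape)
hsv=cv2.cvtColor(im,cv2.COLOR_RGB2HSV); g=im.max(2)
def rect(m,box,z,name):
    M=np.zeros_like(m,np.uint8); u0,v0,u1,v1=box; M[v0:v1,u0:u1]=m[v0:v1,u0:u1]
    n,l,st,c=cv2.connectedComponentsWithStats(M); k=1+st[1:,4].argmax()
    cs,_=cv2.findContours((l==k).astype(np.uint8),cv2.RETR_EXTERNAL,cv2.CHAIN_APPROX_NONE)
    r=cv2.minAreaRect(cs[0]); bx=cv2.boxPoints(r); P=unproj(f,bx,z)
    print(name,np.round(r[0],1),np.round(P[:,:2],4).tolist(),'c',P[:,:2].mean(0).round(4),'sides',np.round(np.linalg.norm(np.diff(P[:3],axis=0),axis=1),4),'ang',np.round([np.arctan2(*(P[i+1]-P[i])[[1,0]]) for i in(0,1)],3))
H,S,V=[hsv[...,i].astype(int) for i in range(3)]
rect(V<60,(330,198,408,275),.004,'mat')
rect((V<110),(232,210,334,300),.036,'tray')
rect((H>5)&(H<16)&(S>150),(295,240,320,280),.05,'orange')
rect((S<60)&(V>170),(250,235,310,280),.045,'white')
rect((H>18)&(H<30)&(S>150),(250,235,310,280),.045,'sticker')
rect(((H<8)|(H>172))&(S>120),(430,200,535,290),.0,'cradle')
rect(((H<8)|(H>172))&(S>120),(270,130,320,165),.075,'jarlid')
rect(((H>8)&(H<22))&(S>80),(330,130,380,175),.03,'cards')
rect((V<50),(395,125,430,165),.07,'potlid')
E
```

```text
(380, 399, 3) (380, 388, 3)
mat [368.3 235.9] [[0.603, 0.065], [0.6483, -0.0559], [0.5271, -0.0975], [0.4831, 0.0219]] c [ 0.5654 -0.0166] sides [0.1291 0.1282] ang [-1.212 -2.811]
tray [283.4 255.3] [[0.4576, 0.2901], [0.6158, 0.2654], [0.5799, 0.0687], [0.4231, 0.0972]] c [0.5191 0.1803] sides [0.1601 0.1999] ang [-0.155 -1.751]
orange [306.8 259. ] [[0.4808, 0.1401], [0.5381, 0.1295], [0.5351, 0.1139], [0.4779, 0.1246]] c [0.508 0.127] sides [0.0582 0.0159] ang [-0.183 -1.76 ]
white [281.8 255.1] [[0.5015, 0.2332], [0.5499, 0.2258], [0.534, 0.1334], [0.4858, 0.1414]] c [0.5178 0.1835] sides [0.049  0.0938] ang [-0.152 -1.742]
sticker [277. 254.] [[0.5297, 0.2076], [0.5294, 0.1806], [0.5113, 0.1807], [0.5116, 0.2076]] c [0.5205 0.1941] sides [0.027  0.0181] ang [-1.584  3.139]
cradle [482.  245.8] [[0.5554, -0.1825], [0.6175, -0.3554], [0.5216, -0.3841], [0.4611, -0.2129]] c [ 0.5389 -0.2837] sides [0.1837 0.1   ] ang [-1.226 -2.851]
jarlid [293. 150.] [[0.7813, 0.1823], [0.7806, 0.128], [0.7244, 0.1285], [0.7251, 0.1824]] c [0.7528 0.1553] sides [0.0544 0.0562] ang [-1.584  3.132]
cards [354.5 154.4] [[0.738, 0.0532], [0.7906, 0.0395], [0.7723, -0.0272], [0.7199, -0.0131]] c [0.7552 0.0131] sides [0.0544 0.0691] ang [-0.256 -1.838]
potlid [412.5 143.5] [[0.789, -0.0954], [0.7884, -0.1387], [0.7436, -0.1368], [0.7441, -0.0937]] c [ 0.7663 -0.1161] sides [0.0433 0.0449] ang [-1.584  3.099]
```

View pics/c1.png

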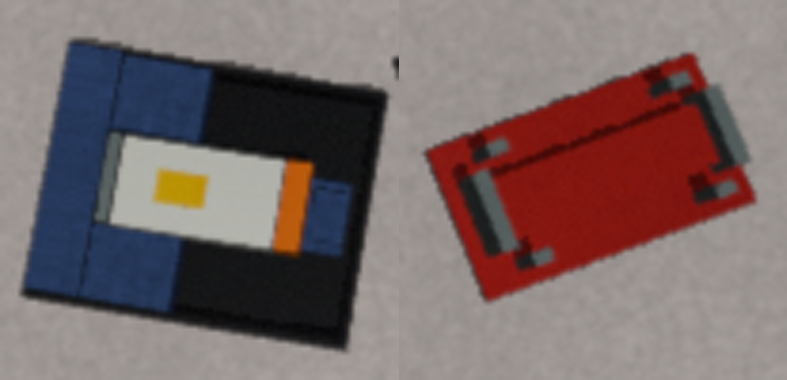

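Chosen tray is at (284,256): in the crop the white meter with its sticker lies in the blue/black tray, with the orange end to the right (image (307,259)) and the heel under the foam at left. Now I'll plan a view pose above the tray.

```bash
cat >> h.py <<'E'
def toolR(ydir,zdir):
    y=np.array(ydir,float); y/=np.linalg.norm(y); z=np.array(zdir,float); z-=y*(z@y); z/=np.linalg.norm(z)
    return np.c_[np.cross(y,z),y,z]
def delta(p,Rt,st=None):
    s=st or get_state(); R0=R.from_rotvec(s['eef_rot']).as_matrix()
    d=R0.T@(np.array(p)-s['eef_pos'])*100; rv=R.from_matrix(R0.T@Rt).as_rotvec()
    return np.round(np.r_[d,rv],3)
E
python3 - <<'E'
from h import *
s=get_state(); R0=R.from_rotvec(s['eef_rot']).as_matrix(); print(R0.round(3))
a=-1.745; x=np.array([np.cos(a),np.sin(a),0]); y=np.array([-x[1],x[0],0])
for sg in(1,-1):
    print(sg,delta([.51,.16,.27],toolR([0,0,-1],sg*y)))
E
```

```text
[[ 0.967 -0.     0.254]
 [-0.254 -0.001  0.967]
 [-0.    -1.    -0.001]]
1 [ 4.5268e+01 -3.8960e+00 -2.6554e+01  1.0000e-03  1.4880e+00  1.0000e-03]
-1 [ 4.5268e+01 -3.8960e+00 -2.6554e+01  1.0000e-03 -1.6530e+00 -1.0000e-03]
```

Call:
move_arm --series '[45.3, -3.9, -26.5, 0, 1.488, 0, 1, 45.3, -3.9, -26.5, 0, 1.488, 0, 1, 45.3, -3.9, -26.5, 0, 1.488, 0, 1, 45.3, -3.9, -26.5, 0, 1.488, 0, 1, 45.3, -3.9, -26.5, 0, 1.488, 0, 1, 45.3, -3.9, -26.5, 0, 1.488, 0, 1, 45.3, -3.9, -26.5, 0, 1.488, 0, 1, 45.3, -3.9, -26.5, 0, 1.488, 0, 1]' --force 70

```text
time: 0.82
eef_pos: [0.3754, 0.2949, 0.256]
eef_rot: [-1.34, 0.979, -0.98]
ft_force: [1.0, 0.8, -0.1]
gripper_width: 0.0855
```

```bash
python3 - <<'E'
from h import *
a=-1.745; x=np.array([np.cos(a),np.sin(a),0]); y=np.array([-x[1],x[0],0])
print(get_state(),delta([.51,.16,.27],toolR([0,0,-1],y)))
E
```

```text
{'time': 0.8167, 'joint_pos': array([ 4.17479618e-01,  2.34451553e-01,  1.44083986e+00, -5.84584912e-04,
        1.46693492e+00,  1.09660406e-01]), 'dq': array([-1.0239505 ,  0.05043374, -0.17881027, -0.00242367,  0.12347246,
        0.4744635 ]), 'joint_efforts': array([ 6.24512941e+00, -3.90625906e+01, -2.17757285e+01, -8.16937373e-02,
       -1.39524427e-02, -6.62882421e-01]), 'eef_pos': array([0.37542866, 0.29489849, 0.25597768]), 'eef_rot': array([-1.34012491,  0.97943561, -0.97974787]), 'ft_force': array([ 1.01782214,  0.76897825, -0.09126746]), 'ft_torque': array([0.02396676, 0.01029235, 0.07586977]), 'gripper_width': 0.08549720093444738} [ 1.6934e+01 -1.3960e+00  8.7360e+00  0.0000e+00  4.8200e-01  1.0000e-03]
```

Call:
move_arm --series '[16.9, -1.4, 8.7, 0, 0.482, 0, 1, 16.9, -1.4, 8.7, 0, 0.482, 0, 1, 16.9, -1.4, 8.7, 0, 0.482, 0, 1, 16.9, -1.4, 8.7, 0, 0.482, 0, 1, 16.9, -1.4, 8.7, 0, 0.482, 0, 1, 16.9, -1.4, 8.7, 0, 0.482, 0, 1, 16.9, -1.4, 8.7, 0, 0.482, 0, 1, 16.9, -1.4, 8.7, 0, 0.482, 0, 1]'

```text
time: 1.48
eef_pos: [0.5091, 0.1605, 0.2698]
eef_rot: [-1.123, 1.337, -1.336]
ft_force: [-0.2, -0.3, -0.6]
gripper_width: 0.0852
```

```bash
python3 - <<'E'
from h import *
f=grab('wrist','w1.png'); s=get_state(); print(s['eef_pos'],s['joint_pos'],f['fx'],f['cx'],f['cy'],np.round(f['extrinsics'],3).tolist())
E
```

```text
[0.50888595 0.16089803 0.2699608 ] [ 8.45098045e-02  3.27169676e-01  1.26722611e+00 -5.08343883e-04
  1.54807210e+00  2.57626353e-01] 339.40592531891093 327.0973486922045 239.61286140527534 [[0.985, -0.173, -0.0, -0.473], [0.165, 0.936, -0.311, -0.181], [0.054, 0.306, 0.951, -0.494], [0.0, 0.0, 0.0, 1.0]]
```

View pics/w1.png

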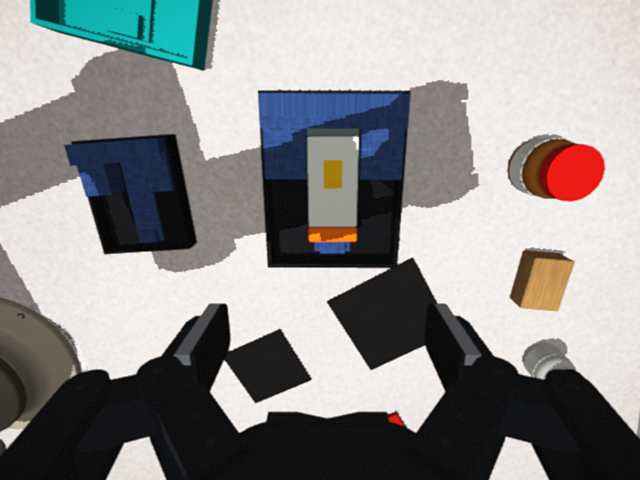

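The wrist view shows the meter at (333,180) in the blue/black tray, orange end (333,234) towards the camera. The large mat is at (385,313) and the small one at (268,365). Next is a refined pose measurement.

```bash
python3 - <<'E'
from h import *
def edges(f,box,z):
    im=f['image']; hsv=cv2.cvtColor(im,cv2.COLOR_RGB2HSV).astype(int); H,S,V=hsv[...,0],hsv[...,1],hsv[...,2]
    return H,S,V
f=grab('wrist'); im=f['image']; H,S,V=edges(f,0,0)
w=((S<50)&(V>120)|((H>18)&(H<32)&(S>120))); o=(H>3)&(H<17)&(S>150)
for name,m,rows,z in(('white',w,range(146,222,6),.045),('orange',o,range(226,242),.05)):
    L=[];Rr=[]
    for r in rows:
        c=np.where(m[r,290:375])[0]
        if len(c): L.append([290+c.min()-.5,r]);Rr.append([290+c.max()+.5,r]); 
        if name=='orange' and len(c): print(r,290+c.min(),290+c.max(),V[r,333])
    if name=='white':
        A=unproj(f,L,z);B=unproj(f,Rr,z);C=(A+B)/2
        print('ends',L[0],Rr[0],L[-1],Rr[-1])
        print('width',np.linalg.norm((B-A)[:,:2],axis=1).round(4))
        d,_=np.polyfit(C[:,1],C[:,0],1),0; print('axis angle',np.arctan2(-1,-d[0]),'center x at y=.183',np.polyval(d,.183))
        for E_ in(A,B):print(np.arctan2(-1,-np.polyfit(E_[:,1],E_[:,0],1)[0]))
for r in range(124,142,1): print(r,im[r,325].tolist(),end=' ')
print()
for r in range(222,246,1): print(r,im[r,333].tolist(),end=' ')
print(unproj(f,[[333,227.5],[333,235.5]],.05),unproj(f,[[333,136.5]],.045))
# mat corners
m=((V<75)); M=np.zeros(m.shape,np.uint8); M[255:372,325:428]=m[255:372,325:428]
n,l,st,c=cv2.connectedComponentsWithStats(M);k=1+st[1:,4].argmax()
cs,_=cv2.findContours((l==k).astype(np.uint8),0,1); print(unproj(f,cv2.approxPolyDP(cs[0],5,True)[:,0],.004).round(4))
E
```

```text
ends [np.float64(307.5), 146] [np.float64(358.5), 146] [np.float64(309.5), 218] [np.float64(355.5), 218]
width [0.0534 0.0537 0.0529 0.0532 0.0535 0.0517 0.0519 0.0522 0.0525 0.0528
 0.0531 0.0523 0.0515]
axis angle -1.746474531646282 center x at y=.183 0.5185315884229763
-1.7375896495051233
-1.7553134097880236
227 356 356 119
228 309 356 130
229 308 357 158
230 308 357 164
231 308 357 164
232 308 357 163
233 308 356 164
234 308 357 164
235 308 357 163
236 308 357 163
237 308 357 158
238 308 357 179
239 308 357 240
240 308 357 255
241 309 356 242
124 [29, 40, 69] 125 [28, 42, 71] 126 [29, 43, 73] 127 [29, 43, 71] 128 [40, 52, 75] 129 [66, 75, 77] 130 [74, 83, 79] 131 [70, 76, 77] 132 [73, 79, 79] 133 [73, 80, 79] 134 [66, 75, 74] 135 [56, 63, 63] 136 [80, 84, 80] 137 [143, 143, 135] 138 [155, 156, 150] 139 [154, 157, 151] 140 [153, 155, 149] 141 [153, 154, 146] 
222 [154, 155, 147] 223 [153, 155, 146] 224 [152, 155, 147] 225 [152, 157, 148] 226 [138, 137, 130] 227 [119, 76, 57] 228 [130, 53, 10] 229 [158, 65, 6] 230 [164, 69, 7] 231 [164, 69, 9] 232 [163, 70, 9] 233 [164, 68, 7] 234 [164, 69, 5] 235 [163, 69, 11] 236 [163, 69, 10] 237 [158, 68, 10] 238 [179, 74, 9] 239 [240, 110, 5] 240 [255, 140, 19] 241 [242, 122, 66] 242 [126, 94, 137] 243 [56, 88, 154] 244 [53, 88, 149] 245 [55, 88, 149] [[0.51086264 0.13523894 0.05      ]
 [0.50930153 0.12603553 0.05      ]] [[0.52714501 0.23073169 0.045     ]]
[[ 0.4931  0.0875  0.004 ]
 [ 0.4904  0.0725  0.004 ]
 [ 0.5735  0.055   0.004 ]
 [ 0.4855  0.0216  0.004 ]
 [ 0.528  -0.0978  0.004 ]
 [ 0.6059 -0.0684  0.004 ]
 [ 0.6108 -0.0777  0.004 ]
 [ 0.6189  0.0208  0.004 ]
 [ 0.603   0.0627  0.004 ]
 [ 0.5829  0.0577  0.004 ]
 [ 0.5845  0.0715  0.004 ]]
```

```bash
cat >> h.py <<'E'
C=np.array([.518,.183,.031]); A=-1.745
MX=np.array([np.cos(A),np.sin(A),0]); MY=np.array([-MX[1],MX[0],0]); UZ=np.array([0,0,1.])
D1=np.deg2rad(40); TY=-np.cos(D1)*UZ-np.sin(D1)*MX
RG=toolR(TY,MY); G=C+.045*MX+.004*UZ; PG=G+.019*TY
E
python3 - <<'E'
from h import *
print(delta(PG-.1*TY,RG), PG)
E
```

```text
[7.3790e+00 1.7308e+01 5.1900e-01 1.0000e-03 1.0000e-03 6.9900e-01] [0.51231722 0.1507092  0.02044516]
```

Call:
move_arm --series '[1.5, 2, 0.1, 0, 0, 0.12, 1, 3, 4.5, 0.2, 0, 0, 0.24, 1, 4.4, 7.5, 0.3, 0, 0, 0.36, 1, 5.5, 10.5, 0.4, 0, 0, 0.48, 1, 6.5, 13.5, 0.5, 0, 0, 0.6, 1, 7.4, 16, 0.5, 0, 0, 0.7, 1, 7.4, 17.3, 0.5, 0, 0, 0.7, 1, 7.4, 17.3, 0.5, 0, 0, 0.7, 1]'

```text
time: 2.25
eef_pos: [0.4996, 0.0871, 0.0947]
eef_rot: [-0.559, 1.539, -0.811]
ft_force: [-1.6, 0.3, -0.5]
gripper_width: 0.0856
```

```bash
python3 - <<'E'
from h import *
s=get_state();print(delta(PG,RG),s['joint_pos'].round(3))
f=grab('wrist','w2.png')
E
```

```text
[-1.760e-01  9.858e+00  1.960e-01  5.000e-03 -4.000e-03 -2.000e-03] [-0.409  0.514  1.764  0.742  1.182 -0.638]
```

Call:
move_arm --series '[-0.1, 2, 0.1, 0, 0, 0, 1, -0.2, 4, 0.2, 0, 0, 0, 1, -0.2, 6, 0.2, 0, 0, 0, 1, -0.2, 7.5, 0.2, 0, 0, 0, 1, -0.2, 8.7, 0.2, 0, 0, 0, 1, -0.2, 9.4, 0.2, 0, 0, 0, 1, -0.2, 9.8, 0.2, 0, 0, 0, 1, -0.2, 9.8, 0.2, 0, 0, 0, 1]'

```text
time: 2.97
eef_pos: [0.5133, 0.1516, 0.0232]
eef_rot: [-0.56, 1.534, -0.811]
ft_force: [-0.6, -0.4, 0.4]
gripper_width: 0.0853
```

```bash
python3 - <<'E'
from h import *
s=get_state();print(delta(PG,RG),s['ft_force'])
f=grab('wrist','w3.png')
g=grab('top'); h=grab('side')
a=cv2.resize(f['image'],(400,300)); b=cv2.resize(h['image'][170:270,260:360],(400,400),interpolation=2)
b2=np.zeros((400,400,3),np.uint8); b2[:300]=a
cv2.imwrite('pics/g1.png',np.hstack([b2,b])[:,:,::-1])
E
```

```text
[ 0.258  0.138 -0.078  0.004  0.001 -0.001] [-0.64680958 -0.43349248  0.39840068]
```

View pics/g1.png

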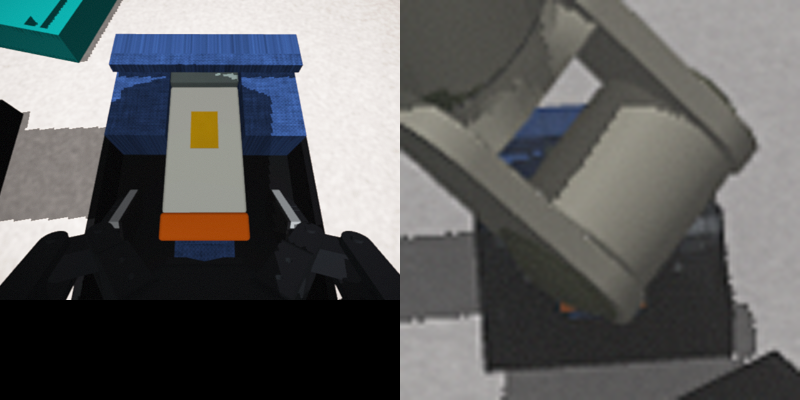

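The meter sits centred between the open fingers (wrist half: fingers at about 120 and 290, meter at 205). Closing.

Call:
move_arm --series '[0.2, 0.1, -0.1, 0, 0, 0, -1, 0.2, 0.1, -0.1, 0, 0, 0, -1, 0.2, 0.1, -0.1, 0, 0, 0, -1, 0.2, 0.1, -0.1, 0, 0, 0, -1, 0.2, 0.1, -0.1, 0, 0, 0, -1, 0.2, 0.1, -0.1, 0, 0, 0, -1, 0.2, 0.1, -0.1, 0, 0, 0, -1, 0.2, 0.1, -0.1, 0, 0, 0, -1]' --force 70

```text
time: 3.78
eef_pos: [0.5125, 0.1496, 0.0217]
eef_rot: [-0.558, 1.534, -0.813]
ft_force: [-2.4, -4.9, 5.7]
gripper_width: 0.0529
```

```bash
cat >> h.py <<'E'
def rows(targets,st=None):
    for p,Rt in targets: print(delta(p,Rt,st).round(2).tolist())
def tilt(th,piv,dx=0,base=None,st=None):
    """tool pose after meter turned orange-up by th about tray-frame pivot (x,z), then shifted dx along tray x"""
    p0,R0=base; P=C*[1,1,0]+MX*piv[0]+UZ*piv[1]; Q=R.from_rotvec(-MY*th).as_matrix()
    return P+Q@(p0-P)+MX*dx, Q@R0
E
python3 - <<'E'
from h import *
s=get_state();print(s['eef_pos'],s['eef_rot'],s['ft_force'],s['gripper_width'])
b=(s['eef_pos'],R.from_rotvec(s['eef_rot']).as_matrix()); np.savez('base.npz',p=b[0],R=b[1])
pv=(-.065,.050)
rows([tilt(t,pv,d,b) for t,d in[(.05,0),(.1,0),(.15,0),(.16,.005),(.16,.010),(.16,.015),(.18,.018),(.22,.018)]])
E
```

```text
[0.51254059 0.14961673 0.02171622] [-0.55831758  1.53385973 -0.81301643] [-2.42574247 -4.94719421  5.73863335] 0.052901273519270826
[-0.22, -0.46, -0.0, 0.0, 0.0, -0.05]
[-0.47, -0.92, -0.0, 0.0, 0.0, -0.1]
[-0.73, -1.36, -0.0, 0.0, 0.0, -0.15]
[-0.41, -1.76, -0.0, 0.0, 0.0, -0.16]
[-0.02, -2.08, -0.0, 0.0, 0.0, -0.16]
[0.36, -2.41, -0.0, 0.0, 0.0, -0.16]
[0.47, -2.77, -0.0, 0.0, 0.0, -0.18]
[0.24, -3.1, -0.01, 0.0, 0.0, -0.22]
```

Call:
move_arm --series '[-0.11, -0.23, 0, 0, 0, -0.025, -1, -0.22, -0.46, 0, 0, 0, -0.05, -1, -0.35, -0.69, 0, 0, 0, -0.075, -1, -0.47, -0.92, 0, 0, 0, -0.1, -1, -0.6, -1.14, 0, 0, 0, -0.125, -1, -0.73, -1.36, 0, 0, 0, -0.15, -1, -0.73, -1.36, 0, 0, 0, -0.15, -1, -0.73, -1.36, 0, 0, 0, -0.15, -1]'

```text
time: 4.45
eef_pos: [0.5118, 0.1466, 0.0366]
eef_rot: [-0.68, 1.505, -0.927]
ft_force: [0.8, 0.3, -4.5]
gripper_width: 0.0532
```

```bash
python3 - <<'E'
from h import *
z=np.load('base.npz'); b=(z['p'],z['R']); s=get_state(); print(s['ft_force'],s['gripper_width'],(R.from_matrix(b[1]).inv()*R.from_rotvec(s['eef_rot'])).as_rotvec())
pv=(-.065,.050)
rows([tilt(t,pv,d,b) for t,d in[(.15,0),(.15,.004),(.15,.008),(.15,.012),(.15,.016),(.17,.018),(.2,.018),(.25,.018)]])
f=grab('wrist','w4.png')
E
```

```text
[ 0.79665448  0.28764919 -4.49570223] 0.05315882924959233 [-0.00043441 -0.00046106 -0.14986129]
[-0.01, -0.02, 0.02, 0.0, 0.0, -0.0]
[0.33, -0.23, 0.02, 0.0, 0.0, -0.0]
[0.68, -0.44, 0.02, 0.0, 0.0, -0.0]
[1.02, -0.65, 0.02, 0.0, 0.0, -0.0]
[1.36, -0.86, 0.02, 0.0, 0.0, -0.0]
[1.44, -1.15, 0.02, 0.0, 0.0, -0.02]
[1.31, -1.42, 0.02, 0.0, 0.0, -0.05]
[1.06, -1.88, 0.02, 0.0, 0.0, -0.1]
```

View pics/w4.png

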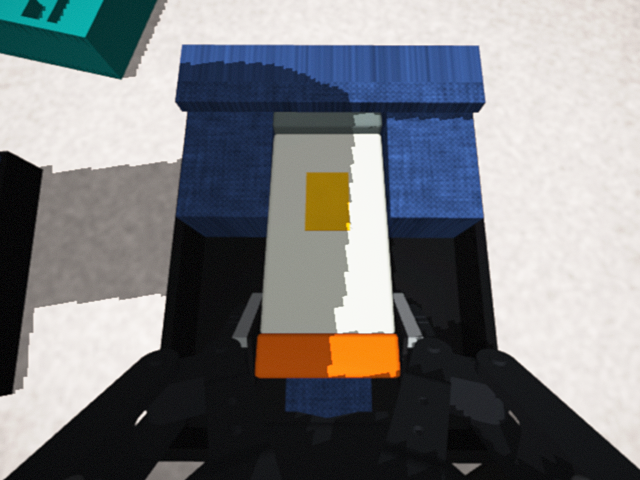

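The orange end (328,355) is raised and the fingers hold the meter, with the heel still under the lip at (328,120). Low forces. Now drawing it out and tilting on.

Call:
move_arm --series '[0.33, -0.23, 0, 0, 0, 0, -1, 0.68, -0.44, 0, 0, 0, 0, -1, 1.02, -0.65, 0, 0, 0, 0, -1, 1.36, -0.86, 0, 0, 0, 0, -1, 1.36, -0.86, 0, 0, 0, 0, -1, 1.36, -0.86, 0, 0, 0, 0, -1, 1.44, -1.15, 0, 0, 0, -0.02, -1, 1.31, -1.42, 0, 0, 0, -0.05, -1]'

```text
time: 5.17
eef_pos: [0.5084, 0.1278, 0.0414]
eef_rot: [-0.72, 1.496, -0.965]
ft_force: [1.0, -0.2, -3.4]
gripper_width: 0.0535
```

```bash
python3 - <<'E'
from h import *
z=np.load('base.npz'); b=(z['p'],z['R']); s=get_state(); print(s['ft_force'],s['gripper_width'])
pv=(-.065,.050)
rows([tilt(t,pv,d,b) for t,d in[(.25,.018),(.3,.018),(.35,.018),(.4,.018),(.4,.018),(.4,.018),(.45,.018),(.5,.02)]])
E
```

```text
[ 1.03305608 -0.19983384 -3.3985301 ] 0.05345595291490981
[-0.3, -0.48, 0.03, 0.0, -0.0, -0.05]
[-0.54, -0.94, 0.02, 0.0, -0.0, -0.1]
[-0.81, -1.38, 0.02, 0.0, -0.0, -0.15]
[-1.1, -1.8, 0.02, 0.0, -0.0, -0.2]
[-1.1, -1.8, 0.02, 0.0, -0.0, -0.2]
[-1.1, -1.8, 0.02, 0.0, -0.0, -0.2]
[-1.41, -2.21, 0.02, 0.0, -0.0, -0.25]
[-1.56, -2.7, 0.02, 0.0, -0.0, -0.3]
```

Call:
move_arm --series '[-0.3, -0.48, 0, 0, 0, -0.05, -1, -0.54, -0.94, 0, 0, 0, -0.1, -1, -0.81, -1.38, 0, 0, 0, -0.15, -1, -1.1, -1.8, 0, 0, 0, -0.2, -1, -1.1, -1.8, 0, 0, 0, -0.2, -1, -1.1, -1.8, 0, 0, 0, -0.2, -1, -1.1, -1.8, 0, 0, 0, -0.2, -1, -1.1, -1.8, 0, 0, 0, -0.2, -1]'

```text
time: 5.83
eef_pos: [0.5083, 0.1285, 0.0619]
eef_rot: [-0.882, 1.445, -1.114]
ft_force: [-0.3, -0.9, -3.5]
gripper_width: 0.0533
```

```bash
cat >> h.py <<'E'
MAT=np.array([.5655,-.0165,.004])
E
python3 - <<'E'
from h import *
z=np.load('base.npz'); b=(z['p'],z['R']); s=get_state(); print(s['ft_force'],s['gripper_width'],(R.from_matrix(b[1]).inv()*R.from_rotvec(s['eef_rot'])).as_rotvec())
# lift: tilt to 0.8 while raising; end upright above mat
pv=(-.065,.050)
for t,up,dx in[(.45,.01,.02),(.5,.025,.025),(.58,.045,.03),(.68,.065,.04),(.78,.085,.05),(.88,.1,.07),(.98,.1,.09),(1.08,.1,.11)]:
    p,Rt=tilt(t,pv,dx,b); print(delta(p+UZ*up,Rt).round(2).tolist())
# meter at current frame: standing target above mat: heel 60mm above mat
np.save('rel.npy',b[1].T@(C-b[0]))
p,Rt=tilt(np.pi/2,(0,0),0,b); m=p+Rt@np.load('rel.npy'); tgt=MAT+[0,0,.065+.06]
print('standing tool',p-m+tgt, Rt)
E
```

```text
[-0.27355455 -0.87655982 -3.51769714] 0.05331564929464822 [-0.0022667   0.00259563 -0.39935159]
[-0.37, -1.52, 0.04, 0.0, -0.0, -0.05]
[-0.58, -3.56, 0.04, 0.0, -0.0, -0.1]
[-1.13, -6.31, 0.02, 0.0, -0.0, -0.18]
[-1.39, -9.33, 0.01, 0.0, -0.0, -0.28]
[-1.73, -12.29, -0.01, 0.0, -0.0, -0.38]
[-1.03, -14.99, -0.02, 0.0, 0.0, -0.48]
[0.04, -16.18, -0.02, 0.0, 0.0, -0.58]
[1.06, -17.28, -0.02, 0.0, 0.0, -0.68]
standing tool [ 0.56429404 -0.02571422  0.16282425] [[-1.11863756e-01 -1.34474261e-01  9.84582741e-01]
 [-6.33963682e-01 -7.53322101e-01 -1.74916729e-01]
 [ 7.65229736e-01 -6.43756542e-01 -9.82358137e-04]]
```

Call:
move_arm --series '[-0.4, -1.5, 0, 0, 0, -0.05, -1, -0.6, -3.6, 0, 0, 0, -0.1, -1, -1.1, -6.3, 0, 0, 0, -0.18, -1, -1.4, -9.3, 0, 0, 0, -0.28, -1, -1.7, -12.3, 0, 0, 0, -0.38, -1, -1.0, -15, 0, 0, 0, -0.48, -1, 0, -16.2, 0, 0, 0, -0.58, -1, 1.1, -17.3, 0, 0, 0, -0.68, -1]'

```text
time: 6.5
eef_pos: [0.4985, 0.0672, 0.2253]
eef_rot: [-1.43, 1.16, -1.605]
ft_force: [-1.2, 0.5, -6.1]
gripper_width: 0.0529
```

```bash
python3 - <<'E'
from h import *
z=np.load('base.npz'); b=(z['p'],z['R']); s=get_state(); print(s['ft_force'],s['gripper_width'],s['eef_pos'],s['joint_pos'].round(2))
p,Rt=tilt(np.pi/2,(0,0),0,b); rel=np.load('rel.npy'); m=p+Rt@rel; tgt=MAT+[0,0,.065+.03]
print('now meter',s['eef_pos']+R.from_rotvec(s['eef_rot']).apply(rel))
print(delta(p-m+tgt,Rt))
E
```

```text
[-1.2202186   0.48878517 -6.07683627] 0.05288758226315291 [0.49854619 0.06720104 0.22526327] [ 0.08  0.38  1.37 -0.37  1.5   0.31]
now meter [0.50227131 0.09099879 0.19976373]
[ 3.9870e+00  1.1539e+01  8.1210e+00  1.0000e-03  2.0000e-03 -4.8900e-01]
```

Call:
move_arm --series '[0.6, 1.4, 1.2, 0, 0, -0.08, -1, 1.2, 2.9, 2.4, 0, 0, -0.16, -1, 1.9, 4.7, 3.7, 0, 0, -0.24, -1, 2.6, 6.6, 5, 0, 0, -0.33, -1, 3.3, 8.6, 6.5, 0, 0, -0.41, -1, 4, 10.6, 8.1, 0, 0, -0.489, -1, 4, 11.5, 8.1, 0, 0, -0.489, -1, 4, 11.5, 8.1, 0, 0, -0.489, -1]'

```text
time: 7.17
eef_pos: [0.5628, -0.0263, 0.1295]
eef_rot: [-1.816, 0.853, -1.917]
ft_force: [-0.3, 0.6, -4.0]
gripper_width: 0.053
```

```bash
python3 - <<'E'
from h import *
z=np.load('base.npz'); b=(z['p'],z['R']); s=get_state(); print(s['ft_force'],s['gripper_width'],s['eef_pos'],s['joint_pos'].round(2))
p,Rt=tilt(np.pi/2,(0,0),0,b); rel=np.load('rel.npy'); m=p+Rt@rel; tgt=MAT+[0,0,.065]
print('now meter',s['eef_pos']+R.from_rotvec(s['eef_rot']).apply(rel))
print(delta(p-m+tgt,Rt))
f=grab('side'); t=grab('top')
a=cv2.resize(f['image'][180:330,260:460],(533,400),interpolation=2);c=cv2.resize(t['image'][175:300,315:410],(266,400),interpolation=2)
cv2.imwrite('pics/s1.png',np.hstack([a,c])[:,:,::-1])
# expected projections of meter corners
X=UZ;Y=MY
def cor(c,Q): return np.array([c+Q@np.array([i*.065,j*.027,k*.019]) for i in(-1,1) for j in(-1,1) for k in(-1,1)])
Q=(R.from_rotvec(s['eef_rot']).as_matrix()@b[1].T)@np.c_[MX,MY,UZ]
c=s['eef_pos']+R.from_rotvec(s['eef_rot']).apply(rel); print('tilt',np.arccos(Q[2]).round(3))
print(((proj(f,cor(c,Q))-[260,180])*2.665).round().tolist()); print(((proj(t,cor(c,Q))-[315,175])*[2.8,3.2]+[533,0]).round().tolist())
E
```

```text
[-0.31651976  0.58533597 -3.98485105] 0.05295711566061209 [ 0.56281924 -0.02633789  0.12945062] [ 0.08  0.69  1.34 -0.83  1.47  0.5 ]
now meter [ 0.5637183  -0.0170224   0.09564457]
[-2.090e+00  1.649e+00  1.630e-01  7.000e-03  7.000e-03 -1.000e-03]
tilt [0.01  1.581 1.569]
[[208.0, 266.0], [203.0, 236.0], [268.0, 262.0], [262.0, 233.0], [212.0, 155.0], [207.0, 125.0], [277.0, 151.0], [270.0, 122.0]]
[[704.0, 233.0], [658.0, 225.0], [713.0, 160.0], [668.0, 151.0], [725.0, 206.0], [673.0, 196.0], [736.0, 123.0], [684.0, 114.0]]
```

View pics/s1.png

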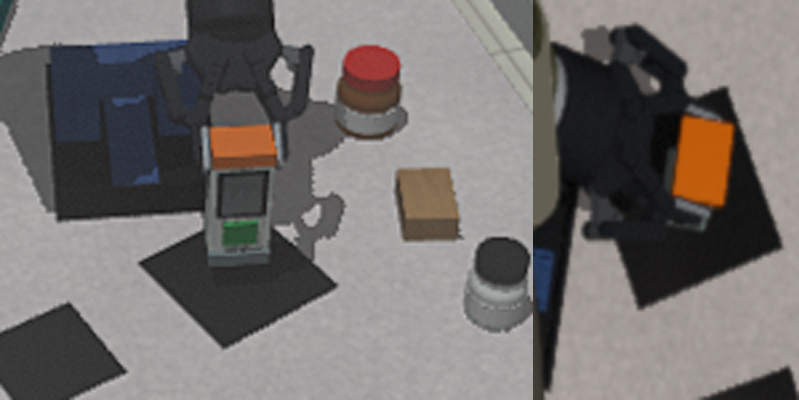

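The meter hangs upright over the large mat, face to the side camera: orange end (240,145), key (240,232). That matches my predicted corners. Lowering it.

Call:
move_arm --series '[-0.5, 0.4, 0, 0, 0, 0, -1, -1, 0.8, 0, 0, 0, 0, -1, -1.4, 1.1, 0.1, 0.007, 0.007, 0, -1, -1.7, 1.35, 0.1, 0.007, 0.007, 0, -1, -1.9, 1.5, 0.1, 0.007, 0.007, 0, -1, -2.0, 1.57, 0.15, 0.007, 0.007, 0, -1, -2.05, 1.61, 0.15, 0.007, 0.007, 0, -1, -2.05, 1.61, 0.15, 0.007, 0.007, 0, -1]'

```text
time: 7.93
eef_pos: [0.5653, -0.0249, 0.1072]
eef_rot: [-1.8, 0.843, -1.93]
ft_force: [-0.0, -0.7, -4.1]
gripper_width: 0.0529
```

```bash
python3 - <<'E'
from h import *
z=np.load('base.npz'); b=(z['p'],z['R']); s=get_state(); print(s['ft_force'],s['gripper_width'])
p,Rt=tilt(np.pi/2,(0,0),0,b); rel=np.load('rel.npy'); m=p+Rt@rel; tgt=MAT+[0,0,.065]
print('now meter',s['eef_pos']+R.from_rotvec(s['eef_rot']).apply(rel),delta(p-m+tgt,Rt))
print(R.from_rotvec(s['eef_rot']).as_matrix().round(3))
E
```

```text
[-0.03613333 -0.66979893 -4.10717524] 0.05289959828733956
now meter [ 0.56671773 -0.01568198  0.07337808] [-0.271  0.354 -0.086 -0.005 -0.005 -0.002]
[[-0.117 -0.129  0.985]
 [-0.635 -0.753 -0.174]
 [ 0.764 -0.645  0.006]]
```

Call:
move_arm --series '[-0.1, 0.08, 0, -0.005, -0.005, 0, -1, -0.19, 0.16, 0, -0.005, -0.005, 0, -1, -0.25, 0.21, 0, -0.005, -0.005, 0, -1, -0.29, 0.25, 0, -0.005, -0.005, 0, -1, -0.32, 0.27, 0, -0.005, -0.005, 0, -1, -0.34, 0.29, 0, -0.005, -0.005, 0, -1, -0.36, 0.3, 0, -0.005, -0.005, 0, -1, -0.36, 0.3, 0, -0.005, -0.005, 0, -1]'

```text
time: 8.6
eef_pos: [0.5653, -0.0249, 0.103]
eef_rot: [-1.807, 0.847, -1.925]
ft_force: [-0.8, 1.3, 1.4]
gripper_width: 0.0534
```

```bash
python3 - <<'E'
from h import *
z=np.load('base.npz'); b=(z['p'],z['R']); s=get_state(); print(s['ft_force'],s['gripper_width'])
p,Rt=tilt(np.pi/2,(0,0),0,b); rel=np.load('rel.npy'); m=p+Rt@rel; tgt=MAT+[0,0,.065]
print('now meter',s['eef_pos']+R.from_rotvec(s['eef_rot']).apply(rel),delta(p-m+tgt,Rt))
E
```

```text
[-0.80680622  1.25685054  1.37765852] 0.053392958675817385
now meter [ 0.56650662 -0.01562468  0.06919684] [ 0.05   0.087 -0.084 -0.    -0.    -0.001]
```

Call:
move_arm --series '[0, 0, 0, 0, 0, 0, 0, 0, 0, 0, 0, 0, 0, 0.5, 0, 0, 0, 0, 0, 0, 1, 0, 0, 0, 0, 0, 0, 1, 0, 0, 0, 0, 0, 0, 1, 0, 0, 0, 0, 0, 0, 1, 0, 0, 0, 0, 0, 0, 1, 0, 0, 0, 0, 0, 0, 1]'

```text
time: 9.27
eef_pos: [0.5653, -0.0249, 0.103]
eef_rot: [-1.807, 0.847, -1.925]
ft_force: [-0.3, -0.4, -0.4]
gripper_width: 0.085
```

```bash
python3 - <<'E'
from h import *
s=get_state(); print(s['ft_force'],s['gripper_width'])
f=grab('side'); t=grab('wrist')
a=cv2.resize(f['image'][190:290,300:400],(400,400),interpolation=2);c=cv2.resize(t['image'],(400,300))
b=np.zeros((400,400,3),np.uint8);b[:300]=c
cv2.imwrite('pics/s2.png',np.hstack([a,b])[:,:,::-1])
E
```

```text
[-0.27036476 -0.35904812 -0.39081985] 0.08503491036703503
```

View pics/s2.png

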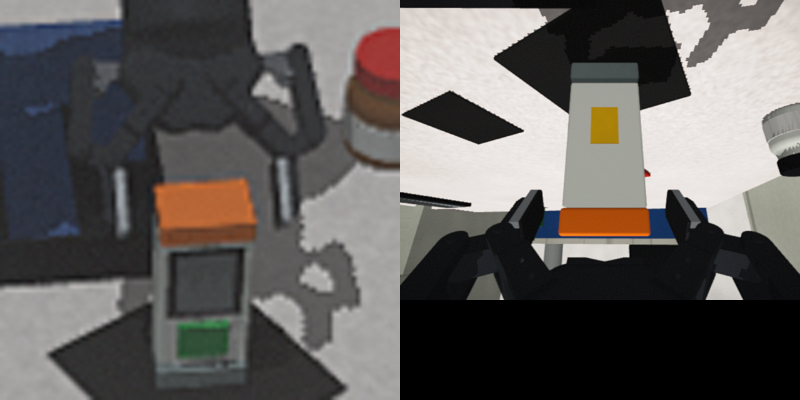

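The meter stands alone on the mat: orange end up at (205,212), key at (203,340), fingers clear at (122,200) and (285,188). Retreating, then passing over to the face side.

Call:
move_arm --series '[0, -1, 0, 0, 0, 0, 1, 0, -3, 0, 0, 0, 0, 1, 0, -5.5, 0, 0, 0, 0, 1, 0, -8.5, 0, 0, 0, 0, 1, 0, -11, 0, 0, 0, 0, 1, 0, -12, 0, 0, 0, 0, 1, 0, -12, 0, 0, 0, 0, 1, 0, -12, 0, 0, 0, 0, 1]'

```text
time: 10.03
eef_pos: [0.5812, 0.0653, 0.1799]
eef_rot: [-1.807, 0.846, -1.925]
ft_force: [-1.2, -0.9, 0.1]
gripper_width: 0.0851
```

```bash
cat >> h.py <<'E'
S=np.array([.5663,-.0158,.069]); MZ=-MX   # standing meter: x up, y=MY, z=MZ (back)
T2=np.deg2rad(50); TY2=-np.cos(T2)*UZ+np.sin(T2)*MZ; RG2=toolR(TY2,MY)
G2=S+.003*UZ; PG2=G2+.019*TY2
E
python3 - <<'E'
from h import *
s=get_state(); print(s['ft_force'],s['eef_pos'],s['joint_pos'].round(2))
t=grab('top'); im=t['image']; h=cv2.cvtColor(im,cv2.COLOR_RGB2HSV).astype(int)
m=((h[...,0]>3)&(h[...,0]<17)&(h[...,1]>150)); m[:190]=0;m[290:]=0;m[:,:320]=0;m[:,420:]=0
r=cv2.minAreaRect(np.argwhere(m)[:,::-1].astype(np.float32)); P=unproj(t,cv2.boxPoints(r),.134); print(P.round(4).tolist(),P.mean(0),r, [np.arctan2(*(P[i+1]-P[i])[[1,0]]).round(3) for i in(0,1)])
print('pred',proj(t,[S+[0,0,.065]]))
print('over',delta([.566,-.05,.27],toolR([0,0,-1],MY)))
print('pre',delta(PG2-.1*TY2,RG2),PG2-.1*TY2)
E
```

```text
[-1.17939482 -0.91916575  0.14671337] [0.58116829 0.06529584 0.17991334] [ 0.22  0.7   1.14 -0.79  1.68  0.46]
[[0.5424, 0.0125, 0.134], [0.5983, 0.0025, 0.134], [0.5912, -0.039, 0.134], [0.5354, -0.0288, 0.134]] [ 0.56680987 -0.01320088  0.134     ] ((372.8121032714844, 225.97109985351562), (20.1475772857666, 26.76206398010254), 8.746162414550781) [np.float64(-0.176), np.float64(-1.739)]
pred [[374.06831089 226.14387857]]
over [ 1.4372e+01  2.9980e+00  5.1500e-01  3.0000e-03 -1.0000e-03  8.7100e-01]
pre [ 5.0350e+00  1.4568e+01 -3.0000e-03  3.0000e-03 -2.0000e-03  1.7430e+00] [ 0.55554532 -0.07691047  0.1240658 ]
```

Call:
move_arm --series '[3, -1.5, 0, 0, 0, 0.12, 1, 6, -1.5, 0.2, 0, 0, 0.24, 1, 8.5, -0.5, 0.3, 0, 0, 0.36, 1, 10.5, 0.5, 0.4, 0, 0, 0.48, 1, 12.5, 2, 0.5, 0, 0, 0.6, 1, 14.4, 3, 0.5, 0, 0, 0.72, 1, 14.4, 3, 0.5, 0, 0, 0.84, 1, 14.4, 3, 0.5, 0, 0, 0.871, 1]'

```text
time: 10.75
eef_pos: [0.565, -0.0541, 0.2702]
eef_rot: [-1.114, 1.347, -1.338]
ft_force: [-0.1, 0.2, -0.2]
gripper_width: 0.0855
```

```bash
python3 - <<'E'
from h import *
s=get_state(); print(s['ft_force'],s['eef_pos'],s['joint_pos'].round(2))
print('pre',delta(PG2-.12*TY2,RG2),PG2-.12*TY2)
E
```

```text
[-0.13563254  0.19583993 -0.18012357] [ 0.56503395 -0.05409409  0.27023274] [-0.31  0.39  1.17  0.01  1.58 -0.12]
pre [ 4.0250e+00  1.3309e+01 -4.7500e-01 -2.0000e-03 -9.0000e-03  8.6700e-01] [ 0.55288984 -0.09199948  0.13692155]
```

Call:
move_arm --series '[2.5, 1, -0.2, 0, -0.009, 0.12, 1, 5, 2.5, -0.3, 0, -0.009, 0.24, 1, 6, 5, -0.4, 0, -0.009, 0.36, 1, 6, 7.5, -0.5, 0, -0.009, 0.48, 1, 5.5, 10, -0.5, 0, -0.009, 0.6, 1, 5, 12, -0.5, 0, -0.009, 0.72, 1, 4.4, 13.3, -0.5, 0, -0.009, 0.84, 1, 4, 13.3, -0.5, 0, -0.009, 0.867, 1]'

```text
time: 11.42
eef_pos: [0.5507, -0.0929, 0.1325]
eef_rot: [-0.408, 1.568, -0.677]
ft_force: [-1.1, 0.5, -0.9]
gripper_width: 0.0851
```

```bash
python3 - <<'E'
from h import *
s=get_state(); print(s['ft_force'],s['eef_pos'],s['joint_pos'].round(2))
print(delta(PG2,RG2),PG2)
f=grab('wrist'); im=f['image']; h=cv2.cvtColor(im,cv2.COLOR_RGB2HSV).astype(int)
for n,m,c in(('green',(h[...,0]>45)&(h[...,0]<80)&(h[...,1]>100),S-.028*UZ-.018*MZ),('orange',(h[...,0]>3)&(h[...,0]<17)&(h[...,1]>150),S+.06*UZ)):
    q=np.argwhere(m)[:,::-1]; print(n,len(q),np.median(q,0),proj(f,[c]))
E
```

```text
[-1.06083996  0.45102286 -0.85219625] [ 0.55065156 -0.09290026  0.13247994] [-0.71  0.65  1.43  0.73  1.6  -0.71]
[-3.1800e-01  1.1815e+01  2.0500e-01  0.0000e+00 -1.0000e-02 -9.0000e-03] [ 0.5688227  -0.00146544  0.05978704]
green 846 [327. 271.] [[330.15893263 277.01572847]]
orange 6218 [337. 182.] [[329.86188806 186.0823432 ]]
```

Call:
move_arm --series '[-0.1, 2.5, 0.1, 0, -0.01, -0.009, 1, -0.2, 5, 0.2, 0, -0.01, -0.009, 1, -0.3, 7.2, 0.2, 0, -0.01, -0.009, 1, -0.3, 9, 0.2, 0, -0.01, -0.009, 1, -0.3, 10.4, 0.2, 0, -0.01, -0.009, 1, -0.3, 11.3, 0.2, 0, -0.01, -0.009, 1, -0.3, 11.8, 0.2, 0, -0.01, -0.009, 1, -0.3, 11.8, 0.2, 0, -0.01, -0.009, 1]'

```text
time: 12.13
eef_pos: [0.5694, -0.0008, 0.0614]
eef_rot: [-0.423, 1.554, -0.683]
ft_force: [0.6, -0.4, -0.8]
gripper_width: 0.0854
```

```bash
python3 - <<'E'
from h import *
s=get_state(); print(s['ft_force'],s['eef_pos'])
print(delta(PG2,RG2))
f=grab('wrist'); t=grab('side')
a=cv2.resize(f['image'],(400,300)); b=np.zeros((400,400,3),np.uint8); b[:300]=a
cv2.imwrite('pics/r1.png',np.hstack([b,cv2.resize(t['image'][190:310,290:410],(400,400),interpolation=2)])[:,:,::-1])
E
```

```text
[ 0.6447385  -0.38953953 -0.83886561] [ 0.56935065 -0.00079888  0.06144981]
[ 0.175  0.05  -0.041  0.001  0.003  0.005]
```

View pics/r1.png

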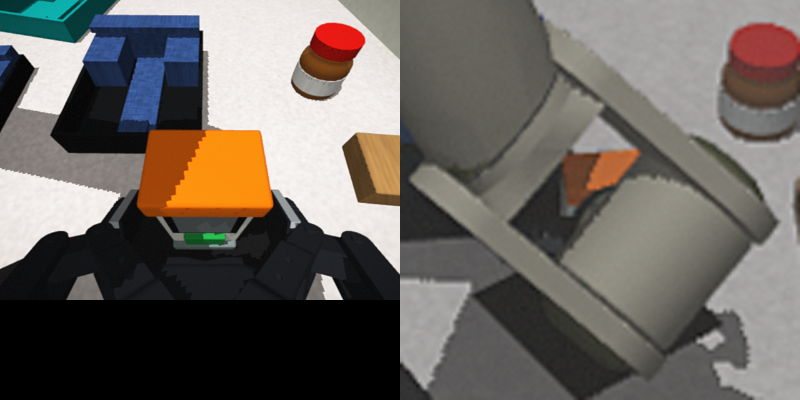

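The meter is centred between the fingers, seen from the face side (orange end at (205,170), key at (205,238)). Closing.

Call:
move_arm --series '[0.1, 0, 0, 0, 0, 0, -1, 0.1, 0, 0, 0, 0, 0, -1, 0.1, 0, 0, 0, 0, 0, -1, 0.1, 0, 0, 0, 0, 0, -1, 0.1, 0, 0, 0, 0, 0, -1, 0.1, 0, 0, 0, 0, 0, -1, 0.1, 0, 0, 0, 0, 0, -1, 0.1, 0, 0, 0, 0, 0, -1]' --force 70

```text
time: 12.9
eef_pos: [0.5697, -0.003, 0.0615]
eef_rot: [-0.421, 1.553, -0.685]
ft_force: [-1.2, -3.5, 6.0]
gripper_width: 0.0533
```

```bash
python3 - <<'E'
from h import *
s=get_state(); print(s['ft_force'],s['eef_pos'],s['gripper_width'])
R0=R.from_rotvec(s['eef_rot']).as_matrix()
# meter pose in tool: assume standing upright at S along x & z, gripper centre along jaw
c=S.copy(); n=R0[:,2]; c=c+n*((s['eef_pos']-c)@n)
yz=R0[:,2]-UZ*R0[2,2]; yz/=np.linalg.norm(yz); Q=np.c_[UZ,yz,np.cross(UZ,yz)]
np.savez('rel2.npz',c=R0.T@(c-s['eef_pos']),Q=R0.T@Q); print(c,R0.T@(c-s['eef_pos']),Q.round(3),R0[:,2])
# cradle measurement from top
t=grab('top'); im=t['image']; h=cv2.cvtColor(im,cv2.COLOR_RGB2HSV).astype(int); H,Sa,V=h[...,0],h[...,1],h[...,2]
def fit(P): 
    r=cv2.minAreaRect(P.astype(np.float32)); return r
red=((H<8)|(H>172))&(Sa>120); g=(Sa<60)&(V>85)&(V<135)
print('bg',im[300,500],im[215,500])
sub=np.zeros(red.shape,np.uint8); sub[205:285,432:532]=red[205:285,432:532]
cs,_=cv2.findContours(sub,0,1); k=max(cs,key=cv2.contourArea); hu=cv2.convexHull(k)[:,0]; ap=cv2.approxPolyDP(hu,4,True)[:,0]
print('hull',ap.tolist()); 
for z in(0,.006,.01): print(z,unproj(t,ap,z)[:,:2].round(4).tolist())
E
```

```text
[-1.24806313 -3.46805409  6.03207068] [ 0.5697166  -0.0029921   0.06150333] 0.05331550322640459
[ 0.56741415 -0.01599489  0.06900415] [ 2.81345259e-03 -1.49238273e-02 -5.13889494e-18] [[ 0.     0.985  0.172]
 [ 0.    -0.172  0.985]
 [ 1.     0.    -0.   ]] [ 0.98503675 -0.17230531  0.00367209]
bg [72 68 61] [165 159 154]
hull [[508, 214], [525, 252], [506, 259], [497, 218]]
0 [[0.6137, -0.3498], [0.5226, -0.3835], [0.5067, -0.3378], [0.6044, -0.3231]]
0.006 [[0.6125, -0.3474], [0.5219, -0.381], [0.5061, -0.3355], [0.6033, -0.3208]]
0.01 [[0.6118, -0.3458], [0.5215, -0.3793], [0.5057, -0.334], [0.6026, -0.3194]]
```

```bash
cat > cr.py <<'E'
from h import *
from scipy.optimize import least_squares
t=grab('top'); sd=grab('side')
def quad(fn,box):
    im=cv2.imread('pics/'+fn)[:,:,::-1].copy(); h=cv2.cvtColor(im,cv2.COLOR_RGB2HSV).astype(int); m=((h[...,0]<8)|(h[...,0]>172))&(h[...,1]>120)
    M=np.zeros(m.shape,np.uint8); u0,v0,u1,v1=box; M[v0:v1,u0:u1]=m[v0:v1,u0:u1]
    cs,_=cv2.findContours(M,0,1); k=max(cs,key=cv2.contourArea)
    # fit lines to the 4 long edge groups via hull approx -> quad
    hu=cv2.convexHull(k)
    for e in np.arange(1,20,.5):
        a=cv2.approxPolyDP(hu,e,True)
        if len(a)<=4: break
    return im,a[:,0].astype(float)
it,qt=quad('top0.png',(430,200,535,290)); isd,qs=quad('side0.png',(325,325,430,415))
print(qt.tolist(),qs.tolist())
def order(q,pred): 
    from scipy.optimize import linear_sum_assignment
    D=np.linalg.norm(q[:,None]-pred[None],axis=2); i,j=linear_sum_assignment(D); o=np.zeros_like(pred); o[j]=q[i]; return o
def corners(p):
    cx,cy,a,h,L,W=p; e=np.array([np.cos(a),np.sin(a)]); n=np.array([-e[1],e[0]])
    return np.array([np.r_[np.array([cx,cy])+i*L/2*e+j*W/2*n,h] for i,j in((1,1),(1,-1),(-1,-1),(-1,1))])
p0=[.539,-.284,-1.24,.006,.18,.1]
ot,os_=order(qt,proj(t,corners(p0))),order(qs,proj(sd,corners(p0)))
r=least_squares(lambda p:np.r_[(proj(t,corners(p))-ot).ravel(),(proj(sd,corners(p))-os_).ravel()],p0,x_scale=[.01,.01,.05,.005,.01,.01])
print(r.x.round(4),r.fun.round(1))
r2=least_squares(lambda p:(proj(t,corners(np.r_[p,.006,r.x[4:]]))-ot).ravel(),p0[:3],x_scale=[.01,.01,.05]);print('top only',r2.x.round(4))
cx,cy,a=r.x[:3]; e=np.array([np.cos(a),np.sin(a)]); n=np.array([-e[1],e[0]])
def P(x,y,z): return np.r_[np.array([cx,cy])+x*e+y*n,z]
out=[]
for f,im,(u0,v0,u1,v1) in((t,it,(432,200,532,290)),(sd,isd,(325,325,425,415))):
    s=4; c=cv2.resize(im[v0:v1,u0:u1],None,fx=s,fy=s,interpolation=2)[:,:,::-1].copy()
    def dr(pts,col,cl=False):
        q=((proj(f,np.array(pts))-[u0,v0]+.5)*s).astype(int); cv2.polylines(c,[q.reshape(-1,1,2)],cl,col,1)
    for sg in(1,-1):
        dr([P(sg*.07,-.019,.044),P(sg*.07,.019,.044)],(0,255,255))
        for y in(1,-1): dr([P(sg*.053,y*.031,.044),P(sg*.065,y*.031,.044)],(0,255,0))
    dr([P(.068,.019,.03),P(.068,-.019,.03),P(-.068,-.019,.03),P(-.068,.019,.03)],(255,255,0),True)
    out.append(c)
cv2.imwrite('pics/cr.png',np.hstack(out))
E
python3 cr.py
```

```text
[[508.0, 214.0], [525.0, 252.0], [455.0, 278.0], [439.0, 240.0]] [[366.0, 334.0], [421.0, 389.0], [385.0, 413.0], [332.0, 356.0]]
[ 0.5381 -0.2825 -1.221   0.0018  0.1761  0.096 ] [-0.1 -0.  -0.5 -0.4  0.3  0.4  0.3  0.1  0.2  0.1  0.   0.2 -0.5 -1.
  0.5  0.6]
top only [ 0.5377 -0.2811 -1.2268]
```

View pics/cr.png

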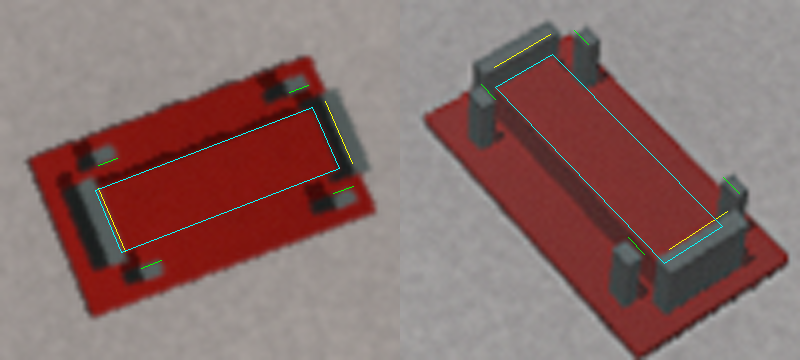

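The overlay fits in both views, cheeks and lugs within about 1 px, giving the cradle at (0.538,-0.282), angle -1.224. Lifting straight up.

```bash
cat >> h.py <<'E'
CA=-1.224; CR=np.array([.538,-.282,.049]); LX=-np.array([np.cos(CA),np.sin(CA),0]); LQ=np.c_[LX,np.cross(-UZ,LX),-UZ]
def mtool(c,Q):
    z=np.load('rel2.npz'); Rt=Q@z['Q'].T; return np.array(c)-Rt@z['c'],Rt
def mnow():
    z=np.load('rel2.npz'); s=get_state(); R0=R.from_rotvec(s['eef_rot']).as_matrix(); return s['eef_pos']+R0@z['c'],R0@z['Q']
E
python3 - <<'E'
from h import *
s=get_state();c,Q=mnow(); print(c,Q.round(2))
p,Rt=mtool(c+[0,-.04,.12],Q); print('lift',delta(p,Rt))
p,Rt=mtool(CR+[0,0,.08],LQ); print('over',p,Rt.round(2),delta(p,Rt))
E
```

```text
[ 0.56738912 -0.01599684  0.06899712] [[ 0.    0.99  0.17]
 [ 0.   -0.17  0.99]
 [ 1.   -0.   -0.  ]]
lift [ -6.606 -10.762   0.733  -0.      0.      0.   ]
over [ 0.54057533 -0.28904491  0.11579496] [[ 0.26  0.22  0.94]
 [-0.72 -0.61  0.34]
 [ 0.65 -0.76  0.  ]] [ 14.403 -25.386   2.08   -0.052  -0.578  -1.531]
```

Call:
move_arm --series '[-0.8, -0.6, 0, 0, 0, 0, -1, -2.3, -1.9, 0, 0, 0, 0, -1, -4.5, -3.8, 0, 0, 0, 0, -1, -6.8, -5.8, 0.1, 0, 0, 0, -1, -7.5, -8, 0.3, 0, 0, 0, -1, -7, -10, 0.5, 0, 0, 0, -1, -6.6, -10.8, 0.7, 0, 0, 0, -1, -6.6, -10.8, 0.7, 0, 0, 0, -1]'

```text
time: 13.72
eef_pos: [0.5696, -0.0449, 0.1817]
eef_rot: [-0.421, 1.552, -0.688]
ft_force: [0.1, 0.1, -4.7]
gripper_width: 0.0529
```

```bash
cat > traj.py <<'E'
from h import *
from scipy.spatial.transform import Slerp
import sys
def seg(c1,n,end=LQ,frac=1.0):
    s=get_state(); c0,Q0=mnow(); sl=Slerp([0,1],R.from_matrix([Q0,end]))
    print('meter',c0.round(4),'tot',np.rad2deg((R.from_matrix(Q0).inv()*R.from_matrix(end)).magnitude()).round(1),'F',s['ft_force'].round(1),s['gripper_width'],s['joint_pos'].round(2))
    for i in range(1,9):
        f=min(1,i/n); p,Rt=mtool(c0+(np.array(c1)-c0)*f,sl(f).as_matrix()); print(delta(p,Rt,s).round(2).tolist())
E
python3 -c "
from traj import *
seg(CR+[0,0,.11],16)"
```

```text
meter [ 0.5672 -0.0579  0.1893] tot 93.7 F [ 0.1  0.1 -4.7] 0.05290546060059589 [-0.62  0.57  1.4   0.76  1.62 -0.59]
[1.2, -0.93, 0.05, -0.0, -0.04, -0.1]
[2.4, -1.88, 0.11, -0.01, -0.07, -0.19]
[3.61, -2.84, 0.17, -0.01, -0.11, -0.29]
[4.81, -3.81, 0.24, -0.01, -0.14, -0.38]
[6.01, -4.8, 0.31, -0.02, -0.18, -0.48]
[7.2, -5.8, 0.38, -0.02, -0.22, -0.57]
[8.39, -6.82, 0.47, -0.02, -0.25, -0.67]
[9.58, -7.84, 0.55, -0.03, -0.29, -0.76]
```

Call:
move_arm --series '[1.2, -0.9, 0, 0, -0.04, -0.1, -1, 2.4, -1.9, 0.1, 0, -0.07, -0.19, -1, 3.6, -2.8, 0.2, 0, -0.11, -0.29, -1, 4.8, -3.8, 0.2, 0, -0.14, -0.38, -1, 6, -4.8, 0.3, 0, -0.18, -0.48, -1, 7.2, -5.8, 0.4, 0, -0.22, -0.57, -1, 8.4, -6.8, 0.5, 0, -0.25, -0.67, -1, 9.6, -7.8, 0.6, -0.03, -0.29, -0.76, -1]'

```text
time: 14.38
eef_pos: [0.5535, -0.1651, 0.158]
eef_rot: [-1.114, 1.105, -1.121]
ft_force: [-0.2, 0.5, -3.9]
gripper_width: 0.0534
```

```bash
python3 -c "
from traj import *
seg(CR+[0,0,.09],8)"
```

```text
meter [ 0.5523 -0.1693  0.1725] tot 46.9 F [-0.2  0.5 -3.9] 0.05342608178461143 [-0.55  0.46  1.39  0.14  1.26 -0.69]
[1.56, 0.29, -0.36, -0.0, -0.04, -0.1]
[3.12, 0.56, -0.72, -0.01, -0.07, -0.19]
[4.68, 0.82, -1.07, -0.01, -0.11, -0.29]
[6.24, 1.06, -1.42, -0.01, -0.14, -0.38]
[7.79, 1.3, -1.76, -0.01, -0.18, -0.48]
[9.34, 1.51, -2.1, -0.02, -0.21, -0.58]
[10.89, 1.72, -2.43, -0.02, -0.25, -0.67]
[12.42, 1.91, -2.75, -0.02, -0.28, -0.77]
```

Call:
move_arm --series '[1.6, 0.3, -0.4, 0, -0.04, -0.1, -1, 3.1, 0.6, -0.7, 0, -0.07, -0.19, -1, 4.7, 0.8, -1.1, 0, -0.11, -0.29, -1, 6.2, 1.1, -1.4, 0, -0.14, -0.38, -1, 7.8, 1.3, -1.8, 0, -0.18, -0.48, -1, 9.3, 1.5, -2.1, -0.02, -0.21, -0.58, -1, 10.9, 1.7, -2.4, -0.02, -0.25, -0.67, -1, 12.4, 1.9, -2.75, -0.02, -0.28, -0.77, -1]'

```text
time: 15.05
eef_pos: [0.5399, -0.2854, 0.1245]
eef_rot: [-1.714, 0.474, -1.461]
ft_force: [-0.2, -1.7, -3.8]
gripper_width: 0.0533
```

```bash
python3 - <<'E'
from traj import *
seg(CR+[0,0,.03],5)
c,Q=mnow()
t=grab('top'); sd=grab('side')
np.savez('v.npz',t=t['image'],s=sd['image'])
def cor(c,Q): return np.array([c+Q@np.array([i*.065,j*.027,k*.019]) for i,j,k in((-1,-1,-1),(-1,1,-1),(1,1,-1),(1,-1,-1))])
out=[]
for f,(u0,v0,u1,v1) in((t,(432,190,532,290)),(sd,(325,295,425,395))):
    im=cv2.resize(f['image'][v0:v1,u0:u1],(400,400),interpolation=2)[:,:,::-1].copy()
    q=((proj(f,cor(c,Q))-[u0,v0]+.5)*4).astype(int); cv2.polylines(im,[q.reshape(-1,1,2)],True,(255,0,255),1); out.append(im)
cv2.imwrite('pics/ov.png',np.hstack(out))
E
```

```text
meter [ 0.5374 -0.2786  0.1379] tot 1.0 F [-0.2 -1.7 -3.8] 0.05329384022956045 [-0.5   0.49  1.67 -0.84  0.6  -0.23]
[-0.69, 0.95, -0.02, 0.0, -0.0, -0.0]
[-1.38, 1.91, -0.04, 0.0, -0.0, -0.01]
[-2.07, 2.86, -0.05, 0.0, -0.0, -0.01]
[-2.76, 3.82, -0.07, 0.0, -0.01, -0.01]
[-3.45, 4.77, -0.09, 0.0, -0.01, -0.02]
[-3.45, 4.77, -0.09, 0.0, -0.01, -0.02]
[-3.45, 4.77, -0.09, 0.0, -0.01, -0.02]
[-3.45, 4.77, -0.09, 0.0, -0.01, -0.02]
```

View pics/ov.png

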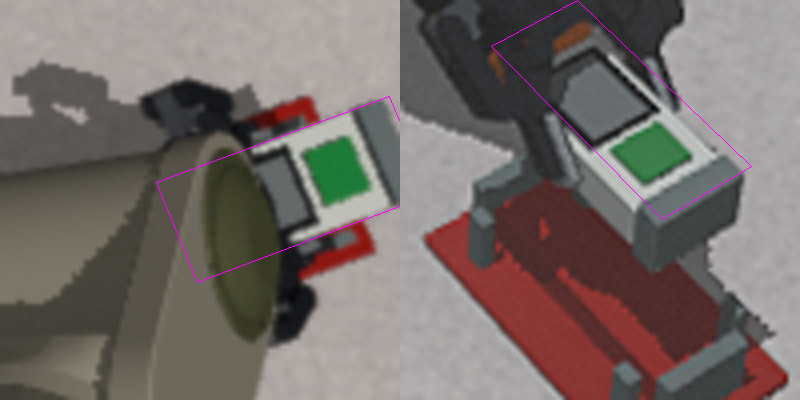

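```bash
python3 - <<'E'
from traj import *
from scipy.optimize import least_squares
c,Q=mnow(); fs=[grab('top'),grab('side'),grab('wrist')]; uv=[]
k=c+Q@np.array([-.028,0,-.018])
for f in fs:
    h=cv2.cvtColor(f['image'],cv2.COLOR_RGB2HSV).astype(int); m=((h[...,0]>45)&(h[...,0]<80)&(h[...,1]>100)).astype(np.uint8)
    n,l,st,ce=cv2.connectedComponentsWithStats(m); i=1+st[1:,4].argmax(); uv.append(ce[i]); print(st[i],ce[i],proj(f,[k])[0].round(1))
r=least_squares(lambda p:np.r_[proj(fs[0],[p])[0]-uv[0],proj(fs[1],[p])[0]-uv[1]],k); print('key tri',r.x.round(4),'pred',k.round(4),r.fun.round(2))
cv2.imwrite('pics/wk.png',fs[2]['image'][:,:,::-1])
E
```

```text
[508 225  16  17 165] [515.37575758 233.06666667] [516.9 232.8]
[379 325  19  15 155] [387.54193548 332.01935484] [387.6 331.1]
[ 295  367   65   19 1152] [326.37239583 376.18055556] [325.2 376.7]
key tri [ 0.5458 -0.3036  0.1492] pred [ 0.5454 -0.305   0.1537] [ 0.02 -0.12 -0.11  0.02]
```

View pics/wk.png

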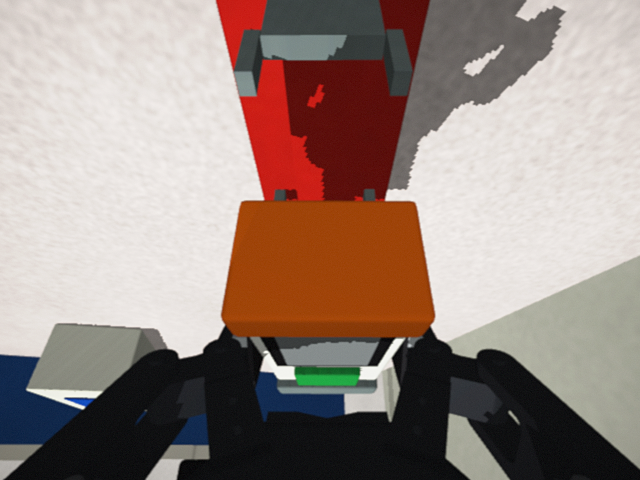

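The wrist view shows the orange end face with corners near (241,202), (416,202), (434,320) and (222,320). The key is at (327,376) and the cradle runs straight ahead. I'll check the pitch from those corners.

```bash
python3 - <<'E'
from traj import *
from scipy.optimize import least_squares
c,Q=mnow(); f=grab('wrist'); L=np.array([[.065,.027,.019],[.065,-.027,.019],[.065,.027,-.019],[.065,-.027,-.019],[-.028,0,-.018]])
pr=proj(f,c+L@Q.T); print(pr.round(1).tolist())
im=f['image']; 
for col in(300,330,360): 
    v=im[190:345,col].astype(int); o=np.where((v[:,0]>120)&(v[:,2]<60)&(v[:,1]<120)&(v[:,0]>v[:,1]+60))[0]+190; print(col,[ (o.min(),o.max())], [190+i for i in np.where(np.abs(np.diff(v[:,0]))>25)[0]])
t,s=grab('top'),grab('side')
# orange heel visible in side? grey heel corner check in top
q=np.array([[-.065,.027,-.019],[-.065,-.027,-.019]]); print(proj(t,c+q@Q.T).round(1).tolist(),proj(s,c+q@Q.T).round(1).tolist())
E
```

```text
[[418.7, 199.1], [239.2, 199.0], [441.1, 322.8], [218.0, 322.9], [327.8, 382.4]]
300 [(np.int64(190), np.int64(336))] [np.int64(199), np.int64(200), np.int64(336)]
330 [(np.int64(201), np.int64(336))] [np.int64(336), np.int64(341)]
360 [(np.int64(196), np.int64(336))] [np.int64(195), np.int64(200), np.int64(336), np.int64(341)]
[[529.5, 213.3], [540.0, 237.9]] [[412.7, 336.0], [390.5, 349.2]]
```

```bash
cat > fitp.py <<'E'
from traj import *
from scipy.optimize import least_squares
def green(f):
    h=cv2.cvtColor(f['image'],cv2.COLOR_RGB2HSV).astype(int); m=((h[...,0]>45)&(h[...,0]<80)&(h[...,1]>100)).astype(np.uint8)
    n,l,st,ce=cv2.connectedComponentsWithStats(m); return ce[1+st[1:,4].argmax()]
w,t,s=grab('wrist'),grab('top'),grab('side'); c,Q=mnow()
col=w['image'][185:350,330].astype(int); print([(185+i,col[i].tolist()) for i in list(range(8,20,1))+list(range(130,160,2))])
gw,gt,gs=green(w),green(t),green(s)
def model(p):
    Q2=Q@R.from_rotvec([0,p[0],0]).as_matrix(); return lambda v: c+Q2@(np.array(v)+[p[1],p[3],p[2]])
def res(p):
    g=model(p); k=g([-.028,0,-.018])
    return np.r_[(proj(w,[k])[0]-gw)/2,proj(t,[k])[0]-gt,proj(s,[k])[0]-gs,(proj(w,[g([.065,0,.019])])[0,1]-200.5)/2,(proj(w,[g([.049,0,-.019])])[0,1]-336.5)/2, np.array(p[1:])*150]
print(res([0]*4).round(1)); r=least_squares(res,[0]*4,x_scale=[.05,.003,.003,.003]); print(r.x.round(4),r.fun.round(1))
E
python3 fitp.py
```

```text
[(193, [90, 15, 13]), (194, [91, 14, 11]), (195, [89, 13, 8]), (196, [93, 16, 12]), (197, [91, 15, 12]), (198, [90, 15, 14]), (199, [92, 15, 8]), (200, [103, 33, 10]), (201, [129, 55, 12]), (202, [145, 61, 0]), (203, [159, 68, 12]), (204, [158, 68, 9]), (315, [162, 71, 12]), (317, [166, 72, 15]), (319, [166, 71, 7]), (321, [153, 66, 11]), (323, [137, 57, 3]), (325, [139, 59, 11]), (327, [137, 57, 11]), (329, [134, 56, 5]), (331, [136, 59, 11]), (333, [135, 58, 12]), (335, [135, 56, 5]), (337, [83, 59, 56]), (339, [54, 59, 60]), (341, [76, 80, 79]), (343, [137, 144, 144])]
[ 0.4  3.   1.6 -0.1  0.7 -1.2 -0.9  1.8  0.   0.   0. ]
[ 0.0261 -0.0006  0.0021 -0.0003] [ 0.1 -0.   1.5  0.1  0.7  0.1 -1.4  0.9 -0.1  0.3 -0.1]
```

Call:
move_arm --series '[-0.6, 0.8, 0, 0, 0, -0.01, -1, -1.3, 1.8, 0, 0, 0, -0.02, -1, -2, 2.8, 0, 0, 0, -0.03, -1, -2.7, 3.7, -0.1, 0, 0, -0.04, -1, -3.3, 4.5, -0.1, 0, 0, -0.04, -1, -3.45, 4.8, -0.1, 0, 0, -0.04, -1, -3.45, 4.8, -0.1, 0, 0, -0.04, -1, -3.45, 4.8, -0.1, 0, 0, -0.04, -1]'

```text
time: 16.27
eef_pos: [0.5416, -0.2907, 0.0684]
eef_rot: [-1.729, 0.444, -1.494]
ft_force: [-0.7, -0.2, -3.5]
gripper_width: 0.0529
```

```bash
python3 - <<'E'
from traj import *
from scipy.spatial.transform import Rotation as R
z=np.load('rel2.npz'); np.savez('rel2.npz',c=z['c']+z['Q']@np.array([0,0,.002]),Q=z['Q']@R.from_rotvec([0,.026,0]).as_matrix())
seg(CR+[0,0,.004],7)
E
```

```text
meter [ 0.5389 -0.2833  0.0795] tot 0.8 F [-0.7 -0.2 -3.5] 0.052918982468502414 [-0.5   0.59  1.73 -1.14  0.51  0.11]
[-0.27, 0.27, -0.01, 0.0, -0.0, -0.0]
[-0.54, 0.53, -0.02, 0.0, -0.0, -0.0]
[-0.8, 0.8, -0.03, 0.0, -0.01, -0.0]
[-1.07, 1.07, -0.04, 0.0, -0.01, -0.0]
[-1.34, 1.34, -0.05, 0.0, -0.01, -0.0]
[-1.61, 1.6, -0.06, 0.0, -0.01, -0.0]
[-1.88, 1.87, -0.06, 0.0, -0.01, -0.0]
[-1.88, 1.87, -0.06, 0.0, -0.01, -0.0]
```

Call:
move_arm --series '[-0.3, 0.3, 0, 0, 0, 0, -1, -0.54, 0.53, 0, 0, 0, 0, -1, -0.8, 0.8, 0, 0, 0, 0, -1, -1.07, 1.07, 0, 0, -0.01, 0, -1, -1.34, 1.34, 0, 0, -0.01, 0, -1, -1.6, 1.6, 0, 0, -0.01, 0, -1, -1.88, 1.87, 0, 0, -0.01, 0, -1, -1.88, 1.87, 0, 0, -0.01, 0, -1]'

```text
time: 16.93
eef_pos: [0.541, -0.2889, 0.041]
eef_rot: [-1.737, 0.44, -1.484]
ft_force: [0.6, -0.6, -3.1]
gripper_width: 0.0527
```

```bash
python3 - <<'E'
from traj import *
seg(CR+[0,0,-.002],6)
E
```

```text
meter [ 0.5383 -0.2816  0.052 ] tot 0.2 F [ 0.6 -0.6 -3.1] 0.05274950939014083 [-0.5   0.64  1.75 -1.25  0.48  0.23]
[-0.05, 0.06, -0.01, 0.0, -0.0, -0.0]
[-0.1, 0.13, -0.02, 0.0, -0.0, -0.0]
[-0.16, 0.2, -0.02, 0.0, -0.0, -0.0]
[-0.21, 0.26, -0.03, 0.0, -0.0, -0.0]
[-0.26, 0.33, -0.04, 0.0, -0.0, -0.0]
[-0.31, 0.39, -0.04, 0.0, -0.0, -0.0]
[-0.31, 0.39, -0.04, 0.0, -0.0, -0.0]
[-0.31, 0.39, -0.04, 0.0, -0.0, -0.0]
```

Call:
move_arm --series '[-0.06, 0.06, 0, 0, 0, 0, -1, -0.11, 0.12, 0, 0, 0, 0, -1, -0.16, 0.18, 0, 0, 0, 0, -1, -0.21, 0.24, 0, 0, 0, 0, -1, -0.25, 0.29, 0, 0, 0, 0, -1, -0.28, 0.33, 0, 0, 0, 0, -1, -0.28, 0.33, 0, 0, 0, 0, -1, -0.28, 0.33, 0, 0, 0, 0, -1]'

```text
time: 17.6
eef_pos: [0.5413, -0.2893, 0.0382]
eef_rot: [-1.737, 0.438, -1.486]
ft_force: [-3.4, 2.4, 8.6]
gripper_width: 0.0528
```

```bash
python3 - <<'E'
from traj import *
seg(CR+[0,0,-.004],6)
E
```

```text
meter [ 0.5386 -0.2819  0.0492] tot 0.2 F [-3.4  2.4  8.6] 0.05282167638098188 [-0.5   0.65  1.75 -1.27  0.48  0.25]
[-0.05, 0.05, -0.01, 0.0, -0.0, 0.0]
[-0.1, 0.1, -0.02, 0.0, -0.0, 0.0]
[-0.14, 0.15, -0.03, 0.0, -0.0, 0.0]
[-0.19, 0.2, -0.04, 0.0, -0.0, 0.0]
[-0.24, 0.25, -0.05, 0.0, -0.0, 0.0]
[-0.29, 0.3, -0.06, 0.0, -0.0, 0.0]
[-0.29, 0.3, -0.06, 0.0, -0.0, 0.0]
[-0.29, 0.3, -0.06, 0.0, -0.0, 0.0]
```

Contact at meter centre z = 0.0492, which is the seated height. Releasing.

Call:
move_arm --series '[0, 0, 0, 0, 0, 0, 0, 0, 0, 0, 0, 0, 0, 0.5, 0, 0, 0, 0, 0, 0, 1, 0, 0, 0, 0, 0, 0, 1, 0, 0, 0, 0, 0, 0, 1, 0, 0, 0, 0, 0, 0, 1, 0, 0, 0, 0, 0, 0, 1, 0, 0, 0, 0, 0, 0, 1]'

```text
time: 18.27
eef_pos: [0.5413, -0.2893, 0.0382]
eef_rot: [-1.737, 0.438, -1.486]
ft_force: [0.3, 0.8, -0.5]
gripper_width: 0.0855
```

Call:
move_arm --series '[0, -1, 0, 0, 0, 0, 1, 0, -3, 0, 0, 0, 0, 1, 0, -5.5, 0, 0, 0, 0, 1, 0, -8.5, 0, 0, 0, 0, 1, 0, -11, 0, 0, 0, 0, 1, 0, -13, 0, 0, 0, 0, 1, 0, -13, 0, 0, 0, 0, 1, 0, -13, 0, 0, 0, 0, 1]'

```text
time: 18.93
eef_pos: [0.5119, -0.2072, 0.136]
eef_rot: [-1.736, 0.435, -1.487]
ft_force: [-0.1, 0.5, -1.1]
gripper_width: 0.0854
```

```bash
cat >> h.py <<'E'
def lab(f,k=0):
    h=cv2.cvtColor(f['image'],cv2.COLOR_RGB2HSV).astype(int); m=((h[...,0]>45)&(h[...,0]<80)&(h[...,1]>100)).astype(np.uint8)
    n,l,st,ce=cv2.connectedComponentsWithStats(m); i=1+st[1:,4].argmax(); return ce[i],st[i,4]
KEY=np.array([.538,-.282,0])-.028*LX+[0,0,.067]
E
python3 - <<'E'
from h import *
s=get_state(); print(s['ft_force'],s['eef_pos'],s['joint_pos'].round(2),s['gripper_width'])
for n in('top','side','wrist'):
    f=grab(n,'l_%s.png'%n); 
    try: print(n,lab(f),proj(f,[KEY]).round(1))
    except Exception as e: print(n,e)
# orange quad in top & heel
E
```

```text
[-0.07705453  0.49453113 -1.11716009] [ 0.51187069 -0.20717575  0.1359656 ] [-0.36  0.42  1.79 -0.98  0.65  0.02] 0.08540145244273839
top (array([501.32142857, 237.67857143]), np.int32(140)) [[502.8 237.8]]
side (array([385.65771812, 361.12751678]), np.int32(149)) [[386.  360.7]]
wrist (array([327.57849829, 268.89249147]), np.int32(586)) [[327.1 270.2]]
```

```bash
python3 - <<'E'
from h import *
from scipy.optimize import least_squares
fs=[grab(n) for n in('top','side','wrist')]; uv=[lab(f)[0] for f in fs]
r=least_squares(lambda p:np.concatenate([proj(f,[p])[0]-u for f,u in zip(fs,uv)]),KEY); print(r.x.round(4),r.fun.round(2),KEY)
RV=toolR([0,0,-1],LQ[:,1]); print(delta([.5475,-.307,.15],RV))
E
```

```text
[ 0.5475 -0.307   0.0658] [ 0.72  0.23  0.14 -0.53  0.04 -0.26] [ 0.54751683 -0.30833306  0.067     ]
[ 8.894  5.819  0.031  0.    -0.     0.729]
```

Call:
move_arm --series '[1.5, 0, 0, 0, 0, 0.12, -1, 3, 0, 0, 0, 0, 0.24, -1, 4.6, 0.6, 0, 0, 0, 0.36, -1, 6.1, 1.8, 0, 0, 0, 0.48, -1, 7.5, 3.4, 0, 0, 0, 0.6, -1, 8.9, 5.3, 0, 0, 0, 0.72, -1, 8.9, 5.8, 0, 0, 0, 0.729, -1, 8.9, 5.8, 0, 0, 0, 0.729, -1]'

```text
time: 19.9
eef_pos: [0.5471, -0.3111, 0.1485]
eef_rot: [-1.348, 0.957, -0.949]
ft_force: [-0.1, -0.3, -0.3]
gripper_width: 0.0
```

```bash
python3 - <<'E'
from h import *
s=get_state(); print(s['ft_force'],s['eef_pos'],s['joint_pos'].round(2),s['gripper_width'])
RV=toolR([0,0,-1],LQ[:,1]); print(delta([.5475,-.307,.075],RV))
E
```

```text
[-0.11786136 -0.3240684  -0.34789725] [ 0.5470565  -0.31109151  0.14852765] [-0.71  0.59  1.19  0.    1.37 -1.05] 1.3928875813411417e-05
[-3.230e-01  7.355e+00  1.780e-01 -0.000e+00 -4.000e-03 -6.000e-03]
```

Call:
move_arm --series '[-0.1, 1.2, 0.1, 0, 0, 0, -1, -0.2, 2.6, 0.1, 0, 0, 0, -1, -0.3, 4, 0.2, 0, 0, -0.006, -1, -0.3, 5.4, 0.2, 0, 0, -0.006, -1, -0.3, 6.5, 0.2, 0, 0, -0.006, -1, -0.3, 7.2, 0.2, 0, 0, -0.006, -1, -0.3, 7.3, 0.2, 0, 0, -0.006, -1, -0.3, 7.3, 0.2, 0, 0, -0.006, -1]'

```text
time: 20.57
eef_pos: [0.5477, -0.307, 0.0752]
eef_rot: [-1.352, 0.954, -0.953]
ft_force: [-0.1, -0.0, 0.6]
gripper_width: 0.0001
```

```bash
python3 - <<'E'
from h import *
s=get_state(); print(s['ft_force'],s['eef_pos'])
RV=toolR([0,0,-1],LQ[:,1]); print(delta([.5475,-.307,.0635],RV))
E
```

```text
[-0.06799308 -0.0030041   0.58150779] [ 0.54774681 -0.30702391  0.07523922]
[-1.000e-02  1.174e+00 -2.200e-02  0.000e+00 -4.000e-03 -1.000e-03]
```

Call:
move_arm --series '[0, 0.3, 0, 0, 0, 0, -1, 0, 0.6, 0, 0, 0, 0, -1, 0, 0.8, 0, 0, 0, 0, -1, 0, 0.95, 0, 0, 0, 0, -1, 0, 1.05, 0, 0, 0, 0, -1, 0, 1.15, 0, 0, 0, 0, -1, 0, 1.2, 0, 0, 0, 0, -1, 0, 1.2, 0, 0, 0, 0, -1]'

```text
time: 21.23
eef_pos: [0.5479, -0.3071, 0.064]
eef_rot: [-1.352, 0.953, -0.953]
ft_force: [-2.0, 1.3, 6.4]
gripper_width: -0.0001
```

```bash
python3 - <<'E'
from h import *
s=get_state(); print(s['ft_force'],s['eef_pos'])
E
```

```text
[-2.00574178  1.30757999  6.36951258] [ 0.54785295 -0.30708277  0.0640499 ]
```

Call:
move_arm --series '[0, 0.05, 0, 0, 0, 0, -1, 0, 0.1, 0, 0, 0, 0, -1, 0, 0.15, 0, 0, 0, 0, -1, 0, 0.2, 0, 0, 0, 0, -1, 0, 0.2, 0, 0, 0, 0, -1, 0, 0.2, 0, 0, 0, 0, -1, 0, 0.2, 0, 0, 0, 0, -1, 0, 0.2, 0, 0, 0, 0, -1]'

```text
time: 21.9
eef_pos: [0.5479, -0.3071, 0.0638]
eef_rot: [-1.352, 0.952, -0.954]
ft_force: [-4.8, 2.7, 15.1]
gripper_width: 0.0003
```

Call:
move_arm --series '[0, -0.3, 0, 0, 0, 0, -1, 0, -0.8, 0, 0, 0, 0, -1, 0, -1.5, 0, 0, 0, 0, -1, 0, -3, 0, 0, 0, 0, -1, 0, -6, 0, 0, 0, 0, -1, 0, -9, 0, 0, 0, 0, -1, 0, -12, 0, 0, 0, 0, -1, 0, -12, 0, 0, 0, 0, -1]'

```text
time: 22.57
eef_pos: [0.5495, -0.3083, 0.1904]
eef_rot: [-1.353, 0.943, -0.963]
ft_force: [0.1, 0.1, 1.3]
gripper_width: 0.0002
```

```bash
python3 - <<'E'
from h import *
from scipy.optimize import least_squares
s=get_state(); print(s['ft_force'],s['eef_pos'])
for n in('top','side','wrist'):
    f=grab(n,'e_%s.png'%n)
    try: print(n,lab(f),proj(f,[KEY]).round(1))
    except Exception as e: print(n,e)
    if n=='top':
        a=cv2.imread('pics/top0.png').astype(int)[125:170,270:430]; b=f['image'][125:170,270:430,::-1].astype(int); print('bystander diff px',(abs(a-b).max(2)>40).sum())
    h=cv2.cvtColor(f['image'],cv2.COLOR_RGB2HSV).astype(int); m=(h[...,0]>3)&(h[...,0]<17)&(h[...,1]>150)
    if n=='side': m[:290]=0
    q=np.argwhere(m)[:,::-1]; print('orange',len(q),np.median(q,0) if len(q) else 0,proj(f,[KEY+.085*LX]).round(1))
E
```

```text
[0.12494738 0.09177668 1.31495607] [ 0.54947489 -0.30826835  0.19042079]
top (array([501.38129496, 237.74100719]), np.int32(139)) [[502.8 237.8]]
bystander diff px 0
orange 392 [462. 247.] [[467.6 251.2]]
side (array([383.69333333, 361.68      ]), np.int32(75)) [[386.  360.7]]
orange 150 [355. 336.] [[359.4 333.8]]
wrist (array([326.64083865, 232.10574294]), np.int32(1097)) [[325.9 233.7]]
orange 1738 [326. 120.] [[325.2 122. ]]
```

```bash
python3 -c "
from cell import close_job; print(close_job())"
```

```text
the job is handed in; nothing more can be done
None
```

The whole sequence ran in 22.6 s and the job is handed in; it reported no verdict.

**What I did**
- I tilted the meter to about 0.40 rad with its heel still in the foam and drew it out.
- I stood it on its heel on the large mat and let go.
- I took it again from the face side, turned it over, laid it face up in the cradle, let go and backed off.
- I pressed the green key with the closed fingers and raised the arm 12 cm clear.

**Last checks**
- **Seating:** contact came with the meter centre at z = 0.049 m, the seated height. After the press, the key's position in the top and wrist images was about 1–3 mm from where a centred meter would put it.
- **Key:** the fingers stopped at z = 0.064 m while the force rose from 6 to 15 N, so the key had bottomed. I did not see the spring-back directly.
- **Bystanders:** comparing the top image before and after showed no change around the jar, pot and card box.

**Checks that disagreed**
- Before lowering, the camera fit put the meter about 0.03 rad off in pitch and 2 mm low. I corrected both.
- At the end, the orange end in the top view was about 7 px off the prediction, while the wrist view agreed within 2 px. I put the top-view gap down to red cradle pixels in the colour mask, but did not check it.
- In the side view, the key was partly hidden by the gripper, so its 2 px offset there counts for little.

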